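# Pile hollow rock-salt lumps on the spice scale

### The job

A customer is buying three pink rock-salt lumps, to be weighed together on the small spice scale, where the biggest already lies. Pile the middle lump crosswise on the big one's narrow ridge, then the small lump crosswise on the middle one's ridge, so that the pile stands by itself, level and still, with only the big lump touching the scale. The lumps are hollow inside, so where each one balances has to be felt; lower them gently without leaning on the scale, and leave the other goods where they are.

Things in the scene. Friction and masses are not known exactly. Their poses are not given: they have to be found in the camera images.
- big_lump: dark pink cleaved rock-salt lump, 140 (x) x 88 (y) x 56 mm, about 0.8 kg, lying on the scale's platter. Origin at the centre of its flat underside, z up. Broken slopes rise from its sides (36 mm high) to a narrow flat ridge.
- big_lump_ridge (a point): middle of the big lump's ridge, 56 mm above its underside: a flat strip 104 mm long (along this x) and only 18 mm wide (along this y), turned 0.22 rad from the lump's x and falling 0.035 rad towards +x. Whatever lies across it stays up only if its weight acts within the 18 mm.
- middle_lump: rose rock-salt lump, 132 (x) x 60 (y) x 53 mm, 0.5 to 0.63 kg. Origin at the centre of its flat underside. Long sides (y = +-30 mm) upright and parallel to 36 mm height over the middle 90 mm: grip there. Hollow in places: its weight acts about 20 mm up, on the middle line, but up to 28 mm either way from the origin along x; this varies and can only be felt (moment in the hand, tipping as the grip is eased).
- middle_lump_ridge (a point): middle of the middle lump's ridge, 53 mm above its underside: a flat strip 100 mm long (this x) and 18 mm wide (this y), turned -0.14 rad from the lump's x and sloping 0.03 rad along its length. What is laid on it also loads the ridge below: keep it above that one.
- small_lump: pale pink rock-salt lump, 112 (x) x 52 (y) x 46 mm, 0.36 to 0.45 kg. Origin at the centre of its flat underside. Long sides (y = +-26 mm) upright and parallel to 34 mm height over the middle 80 mm: grip there. Hollow in places: its weight acts about 20 mm up, on the middle line, but up to 28 mm either way from the origin along x; this varies and can only be felt (moment in the hand, tipping as the grip is eased).
- scale: compact white electronic spice scale, 191 (x) x 160 (y) x 52 mm with the platter, display on its -x side; stands fast. Origin on the counter below the housing; the middle of the platter lies 15 mm from it along +x.
- platter (a point): centre of the top of the scale's round steel platter, 156 mm across, 52 mm above the counter.
- smoked_lump: smoke-dark salt lump, 90 x 60 x 48 mm, not for sale to this customer; stays where it is. Origin at its underside.
- scoop: steel hand scoop with a wooden handle, 140 x 50 x 23 mm; stays where it is. Origin at its underside.
- cinnamon_bundle: tied bundle of cinnamon sticks, 150 x 80 x 45 mm; stays where it is. Origin at its underside.
- pepper_mill: dark wooden pepper mill, 58 mm across, 180 mm tall; stays where it is. Origin at its underside.
- mortar: white marble mortar with its pestle standing in it, 120 mm across, about 150 mm tall with the pestle; stays where it is. Origin at its underside.
- nutmeg_jar: clear jar of nutmegs with a wooden lid, 84 mm across, 148 mm tall; stays where it is. Origin at its underside.
- anise_tin: round brass tin, 76 mm across, 108 mm tall; stays where it is. Origin at its underside.
Mind the look-alikes: they are no part of the job. What is shaped like the middle_lump but blue or green is not meant.

How it is judged:
By the outcome, as a careful person would: the job done as asked, in the order asked, and still so for the second after the job is handed in, with the robot touching nothing.
It also fails if it takes over 56 s, if anything falls off the work surface, if the arm or the gripper's body presses on something with over 40 N, if the wrist force passes 120 N, or if a joint passes its speed limit or range.

### The arm

A 6-joint arm with a two-finger parallel gripper is mounted at the origin on the work surface. World frame = base frame: x ahead of the robot, y to its left, z up, the work surface at z = 0. Lengths are in m, angles in rad, forces in N, time in s.
With the tool pointing down it reaches from about 0.4 to 0.925 m from the base axis. Payload 3.4 kg.
Tool frame: the origin (TCP) lies at the very end of the fingers, on their centre line; the grasp point (between the pads) lies 19 mm behind it; x points along the fingers, y is the direction in which the jaws open and shut, and the axes are right-handed (so a half turn about x gives the same grasp; the last joint's range is limited). The gripper opens to 85 mm and grips with 20 to 120 N. Pads are 22 mm wide; open, the fingers measure 114 mm over their backs; the gripper's body (76 mm by 85 mm) begins 54 mm behind the grasp point. The pads swing forward as they close: fully open they stand 13 mm farther back than shut.
Start: joints at [1.187, 0.307, 1.506, -0, 1.328, -0.073], TCP at [0.176, 0.547, 0.231] pointing down, gripper open.
Joint ranges: [-3.12, 3.12], [-1.05, 2.28], [0.14, 2.33], [-1.42, 4.57], [0.1, 2.73], [-2.68, 2.68]. Speed limits (rad/s): [2.57, 2.57, 3.14, 3.14, 3.14, 3.14].

### API

Orientations are given as a unit quaternion [x, y, z, w].
In Python, from rig import arm gives the robot as it stands.
- The arm moves only by the tool carry_out, never from a script. Its argument "deltas" is a list of rows, each an object of numbers: "tx", "ty", "tz": the shift along the tool's x, y, z in mm; "turn": the turn about the tool's x in rad. In form: [{"tx": .., "ty": .., "tz": .., "turn": ..}, ...]. A call has 1 to 20 rows; each row is the pose to reach, as a shift and turn from the pose measured when the call began, along the tool's axes at that moment; what a row does not reach only later rows make up. A row lasts 1/12 s, in which the tool goes at most 41.7 mm and 7.16 degrees, less where a joint would pass 70% of its speed; a pose out of reach is approached as far as the arm can. A call with a gripper value outside its range is refused whole. "gripper" is the finger opening in mm, from 0 to 85.4, set as the call begins (left out, the last holds). The fingers move at their own pace and stop on an object; "force" is the grip in N (left out, the last holds). Time passes only in rows, so rows that repeat a pose let the fingers close. It gives the time, the measured TCP pose, the force and the opening at its end, in the units of the state.
- arm.get_state(): the state, without advancing time (a new reading comes with each control period).
- arm.grab_frame(name): name is "scene" or "top"; returns (picture, depth): 400x640x3 uint8, red, green, blue; 400x640 float32, m along the optical axis (not along the pixel's ray), 0 where there is no reading.
- arm.camera_info(name): a dict with "mtx" (3x3 intrinsics, pixels), "rvec" (rotation vector, rad) and "tvec" (3), from world to camera coordinates, as OpenCV has them. Camera axes: x right, y down, z forward; pixel columns grow to the right and rows downward; lengths in m; the calibration is good to about 2 mm. A picture is of the moment at which its call begins. camera_info takes no time and is no camera call.
- arm.hand_in(): hands the job in, once; it reports no verdict.
The state is a dict: "t": time; "joint_pos": joint angles; "dq": joint speeds; "tau": joint torques, N m; "position": TCP position; "tcp_rot": TCP orientation; "wrist_force": force on the tool from outside, world axes, zero at the start; "torque": the same for the moment, N m; "gripper_width": finger opening in m.
Only numpy, scipy, OpenCV 4.12 (cv2) and the standard library are available. Lean on these libraries where they do the work, as an engineer would, in place of code of your own. Each camera call takes 0.05 s, during which the arm holds its last target.

## Working session

There is one attempt and no reset: what is moved stays moved. The work goes in short steps, Python scripts to look and compute and a tool call to move; the robot and the scene stay as the last step left them, time stands still between calls to the robot, and variables do not carry over. Pictures are saved under pics/ and viewed, and the job is handed in when it is done.

Besides the shell and the picture viewer there is one more tool, called in YAML: its name, and indented under it one key for each argument. carry_out: Moves the arm, as the interface text tells. Its arguments: {"type":"object","properties":{"deltas":{"type":"array","items":{"type":"object","properties":{"tx":{"type":"number"},"ty":{"type":"number"},"tz":{"type":"number"},"turn":{"type":"number"}}}},"gripper":{"type":"number"},"force":{"type":"number"}},"required":["deltas"]}

```bash
ls; mkdir -p pics; python3 - <<'E'
from rig import arm
import cv2,numpy as np
s=arm.get_state();print(s)
for n in("scene","top"):
    p,d=arm.grab_frame(n);cv2.imwrite(f"pics/{n}0.png",p[:,:,::-1]);np.savez(f"pics/{n}0.npz",p=p,d=d);print(n,arm.camera_info(n))
E
```

```text
pics
{'t': 0.0, 'joint_pos': array([ 1.18653951e+00,  3.07584223e-01,  1.50767991e+00,  2.88753123e-05,
        1.32838664e+00, -7.34791743e-02]), 'dq': array([-7.93075515e-05,  1.03536689e-03, -7.86482736e-04,  4.02776172e-04,
       -9.49766369e-04,  6.56423500e-04]), 'tau': array([-4.76939786e-04, -4.57550740e+01, -2.51916361e+01, -3.65945789e-04,
        1.30793767e-02, -4.30967731e-06]), 'position': array([0.17557488, 0.54680756, 0.23037215]), 'tcp_rot': array([ 0.10873079,  0.69876114, -0.11014366,  0.69841167]), 'wrist_force': array([ 0.10882119,  0.72345759, -0.60961363]), 'torque': array([-0.04008609, -0.00854092,  0.0396025 ]), 'gripper_width': 0.08532513574693588}
scene {'mtx': array([[402.28779512,   0.        , 318.35896501],
       [  0.        , 402.28779512, 195.73143931],
       [  0.        ,   0.        ,   1.        ]]), 'rvec': array([ 2.1376035 ,  1.0310499 , -0.42351045]), 'tvec': array([-0.29329618, -0.20305141,  1.79634366])}
top {'mtx': array([[367.21839336,   0.        , 317.0332258 ],
       [  0.        , 367.21839336, 204.68325496],
       [  0.        ,   0.        ,   1.        ]]), 'rvec': array([ 2.13851111, -2.14575781,  0.13692113]), 'tvec': array([0.00414077, 0.5210929 , 1.26973014])}
```

View pics/scene0.png

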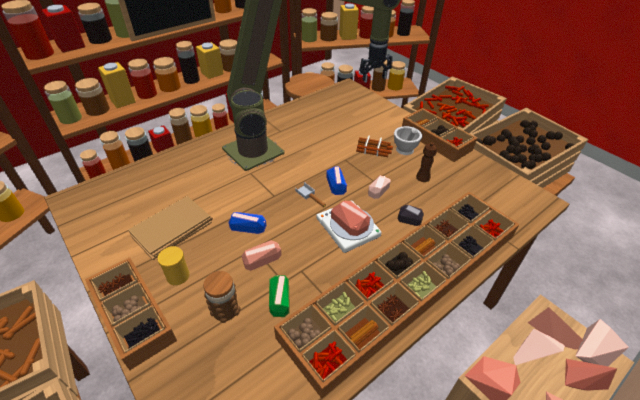

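View pics/top0.png

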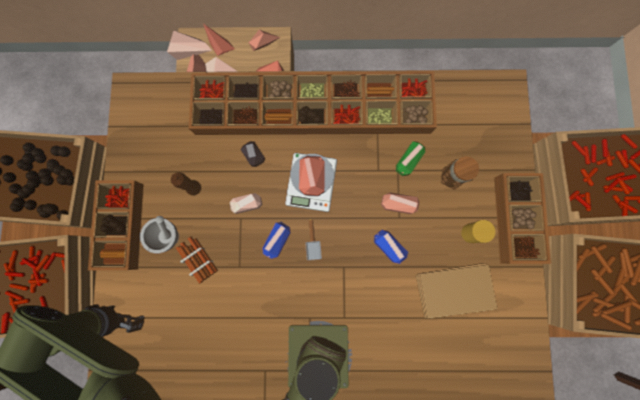

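The top view is oriented with +x up and +y left. Candidates for middle_lump in it are rose (401,203), blue (276,240) and (391,246), and green (410,158). The rose one fits the description. The pale lump at (245,203) is the small one, and the dark pink lump at (312,175) on the scale is the big one. I'll confirm with a crop.

```bash
cat > h.py <<'E'
import numpy as np,cv2
from rig import arm
class Cam:
    def __init__(s,n):
        c=arm.camera_info(n);s.K=c['mtx'];s.R=cv2.Rodrigues(c['rvec'])[0];s.t=c['tvec'];s.C=-s.R.T@s.t;s.c=c
    def ray(s,uv,z):
        uv=np.atleast_2d(uv);d=np.c_[uv,np.ones(len(uv))]@np.linalg.inv(s.K).T@s.R
        return s.C+d*((z-s.C[2])/d[:,2])[:,None]
    def cloud(s,d):
        v,u=np.mgrid[0:d.shape[0],0:d.shape[1]]
        P=np.stack([u*d,v*d,d],-1)@np.linalg.inv(s.K).T
        return (P-s.t)@s.R
    def proj(s,P):
        return cv2.projectPoints(np.atleast_2d(P).astype(float),s.c['rvec'],s.c['tvec'],s.K,None)[0][:,0]
def load(f):
    z=np.load(f);return z['p'],z['d']
E
python3 - <<'E'
from h import *
t=cv2.imread('pics/top0.png');s=cv2.imread('pics/scene0.png')
def cr(im,u,v,w,h,k):return cv2.resize(im[v-h:v+h,u-w:u+w],None,fx=k,fy=k,interpolation=cv2.INTER_CUBIC)
a=cr(t,312,180,40,30,5);b=cr(t,401,203,40,30,5)
c=cr(t,245,203,40,30,5);e=cr(s,348,222,40,30,5)
cv2.imwrite('pics/crop1.png',np.vstack([np.hstack([a,b]),np.hstack([c,e])])[:600,:800])
e=cr(s,348,217,40,30,5)
p,d=load('pics/top0.npz');X=Cam('top').cloud(d)
for n,(u,v) in dict(big=(312,175),mid=(401,203),small=(245,203),table=(330,280)).items(): print(n,X[v,u])
for n,(u,v) in dict(big=(312,175),mid=(401,203),small=(245,203)).items():
    print(n);print(np.round(X[v-24:v+25:3,u-24:u+25:3,2]*1000).astype(int))
E
```

```text
big [0.61210749 0.01820099 0.11222854]
mid [ 0.52306135 -0.29152326  0.05590982]
small [0.52678226 0.25736203 0.04703853]
table [ 0.2556186  -0.04261989 -0.00243751]
big
[[  5   9  -1  -2  -2  -2  -3   2   0   5  -1   0   2   1   1   2   1]
 [  3   2  34  40  39  34  49  49  49  55  49  -2  -1   3   3   5   1]
 [  2   4  38  36  54  56 103 109 100  95  91  93  54  37   2   2   3]
 [  0  -1  32  53  93 103 111 109 108 102  97  96  89  51  39  30  36]
 [  3  -1  49  55  90 102 106 106 107 103 100  97  92  53  55  36  36]
 [  0   2  54  52  94 102 110 111 106 103 105  96  90  51  55  38  36]
 [  1   1  52  55  91  96 108 106 110 109 100  97  90  60  52  52   2]
 [ -1  54  52  53  88  98 103 109 107 110 103  97  91  52  52  53  -2]
 [  2  51  52  52  92  97 100 111 112 109 106 102  89  55  51  50   4]
 [  3  50  53  53  87  98 107 109 113 109 101  96  91  45  57  48  -1]
 [ -1  31  56  51  91  98 104 110 111 107 108  97  90  52  53  34   6]
 [  4  34  55  52  90 103 107 110 111 109 109  89  91  56  50  29   2]
 [ -3  36  35  54  96  98 100 105 109 107 107  97  89  51  40   0   4]
 [ 37  
[... 1425 characters left out ...]
 1  0  1  1 -1  4  4  1  2  6  2  4 -1 -1  3  5 -1]
 [-4 -1  6 -5  1  1  2  6 -7 -4 45 38 27 -5 -1  1  1]
 [ 2 -2  0  3 -4  1 42 44 46 47 45 47 31 31  2  2  2]
 [ 5  1  4  1 36 44 44 47 48 48 49 47 38 31  3  1  1]
 [ 4  3  3  1 40 49 49 51 47 44 47 47 39 32  1  2  1]
 [ 2 -1  5  3 37 41 46 46 47 45 40 37 39 15  2  0 -2]
 [ 5  2  5 -1 32 38 49 40 40 30 19  3 -4  2 -3 -3 -1]
 [ 3 -5  3  4  0 31 17  3 -1  1  8  5 -4  5 -1  2  2]
 [ 9  1  3  3 -1  3  3  3  4 -4 -1  5  0  0  3 -4  0]
 [-1 -2  7  6  3  0  0  4  3  3  4 -1  3  1  1 -2  5]
 [ 0 -1 -1  4  3 -2  1  3  2 -2 -3  0 -2  0  1 -1  0]
 [ 1 -4  0 -1  4  2  0  1  1  2  3  2  1 -6  0 -3  2]
 [ 1 -4 -2  1  1 -1 -2  1  2  0  3 -2  2  4 -3  0  3]]
```

View pics/crop1.png

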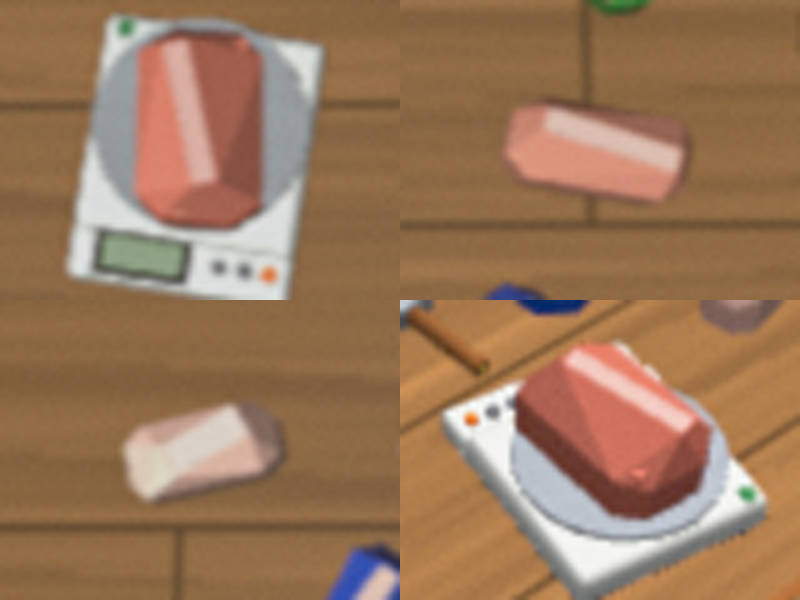

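Confirmed: the rose lump is middle_lump, the pale one small_lump, and the dark pink one on the scale big_lump. Next I'll measure the ridges (the bright strips) and the outlines.

```bash
cat > meas.py <<'E'
from h import *
# ridge by bright mask within a window; outline by color distance from wood
def strip(cam,p,u,v,w,z,zmin,thr=None,show=None):
    g=p[v-w:v+w,u-w:u+w].astype(int)
    hsv=cv2.cvtColor(p,cv2.COLOR_RGB2HSV)[v-w:v+w,u-w:u+w]
    return g,hsv
E
python3 - <<'E'
from h import *
p,d=load('pics/top0.npz')
for n,(u,v) in dict(big=(310,172),mid=(404,202),small=(246,202)).items():
    print(n)
    for vv in range(v-16,v+17,4): print(' '.join('%3d,%3d,%3d'%tuple(p[vv,uu]) for uu in range(u-18,u+19,4)))
E
```

```text
big
147,120, 94 112,151,117 204,208,206 148,146,147 110, 77, 71 109, 88, 85 123,101, 97 137,127,126 134,108, 88 136,101, 65
175,159,142 186,191,191 187,117,103 212,139,123 215,171,160 160, 91, 76 159, 93, 76 164, 97, 80 149,137,138 197,201,198
178,172,164 152,158,161 195,116, 99 217,129,108 215,173,161 160, 92, 75 162, 95, 79 160, 93, 76 143,115,111 151,155,159
153,158,161 151,156,159 197,118,102 220,129,108 217,174,163 169,103, 88 162, 95, 78 160, 92, 76 141,114,111 152,156,159
151,157,159 148,155,158 200,119, 99 219,128,106 215,169,157 188,133,119 161, 97, 78 152, 90, 74 140,116,111 154,158,162
147,155,159 150,154,158 204,122,103 219,130,108 217,156,142 209,160,147 161, 94, 78 134, 81, 66 142,114,111 152,156,158
149,155,158 147,154,157 209,127,106 220,132,110 218,142,124 216,171,160 161, 94, 77 134, 80, 67 142,115,110 150,156,159
187,191,190 147,152,157 217,128,107 219,130,109 219,132,110 218,177,164 148, 90, 75 134, 81, 66 141,113,110 149,154,158
219,221,220 150,155,159 211,125,105 212,124,104 200,117, 98 165, 96, 80 165, 99, 80 143, 87, 72 142,121,119 162,166,167
mid
145,108, 70 
[... 1453 characters left out ...]
, 98 189,151,133 198,157,143 214,193,180 217,209,198 218,208,197 130,104, 93 113, 89, 77 143,106, 70
144,108, 70 220,198,181 217,195,178 219,210,199 218,209,199 216,205,195 217,179,164 178,144,130 124, 99, 89 142,106, 69
130, 96, 59 217,199,182 217,209,191 217,206,196 218,184,169 218,177,162 215,177,159 201,164,149 111, 86, 67 140,106, 69
135,100, 63 201,177,157 210,201,183 161,129,117 133,108, 96 112, 88, 74 124, 94, 67 130, 97, 63 130, 98, 64 130, 97, 64
143,107, 68 142,104, 66 135,100, 66 143,107, 69 140,105, 67 144,108, 70 141,106, 69 141,105, 68 143,107, 70 140,103, 65
110, 82, 54 107, 80, 52 110, 83, 55 104, 78, 51 108, 82, 55 108, 82, 53 108, 80, 54 108, 82, 55 109, 82, 55 108, 81, 54
```

```bash
cat > meas.py <<'E'
from h import *
COL=dict(big=((216,173,161),(219,130,108)),mid=((220,190,176),(219,148,125)),small=((218,209,198),(217,178,163)))
def ridge(cam,p,d,n,u,v,w,z):
    k=6
    im=cv2.resize(p[v-w:v+w,u-w:u+w],None,fx=k,fy=k,interpolation=cv2.INTER_CUBIC).astype(float)
    a,b=map(np.array,COL[n])
    m=(np.linalg.norm(im-a,axis=2)<0.5*np.linalg.norm(a-b))&(im[:,:,0]>190)
    m=m.astype(np.uint8)
    m=cv2.morphologyEx(m,cv2.MORPH_OPEN,np.ones((7,7)))
    cs,_=cv2.findContours(m,cv2.RETR_EXTERNAL,cv2.CHAIN_APPROX_NONE)
    c=max(cs,key=cv2.contourArea)[:,0].astype(float)
    uv=(c+.5)/k-.5+[u-w,v-w]
    P=cam.ray(uv,z)[:,:2]
    r=cv2.minAreaRect((P*1000).astype(np.float32))
    ctr,(a1,b1),_=r
    bx=cv2.boxPoints(r);e1=bx[1]-bx[0];e2=bx[2]-bx[1]
    e=e1 if np.hypot(*e1)>np.hypot(*e2) else e2
    # axis from PCA of filled area
    mm=np.zeros_like(m);cv2.drawContours(mm,[c.astype(np.int32)[:,None]],-1,1,-1)
    ys,xs=np.nonzero(mm);Q=cam.ray((np.c_[xs,ys]+.5)/k-.5+[u-w,v-w],z)[:,:2]*1000
    cen=Q.mean(0);ev=np.linalg.eigh(np.cov((Q-cen).T))[1][:,1]
    # height along ridge
    X=cam.cloud(d)*1000
    vv,uu=np.mgrid[v-w:v+w,u-w:u+w]
    sel=cv2.resize(mm,(2*w,2*w),interpolation=cv2.INTER_AREA)>0
    Z=X[v-w:v+w,u-w:u+w][sel];Z=Z[Z[:,2]>20]
    s=(Z[:,:2]-cen)@ev
    pf,cv_=np.polyfit(s,Z[:,2],1,cov=True) if len(s)>5 else ([0,0],np.zeros((2,2)))
    ang=lambda e:(np.arctan2(e[1],e[0])+np.pi/2)%np.pi-np.pi/2
    print(n,'rect ctr',np.round(ctr,1),'size',np.round([a1,b1],1),'ang',round(ang(e),3),'| pca',np.round(cen,1),round(ang(ev),3),'ev',np.round(ev,2),'slope',np.round(pf,3),'+-',np.round(np.sqrt(np.diag(cv_)),3),len(s))
    return cen,ev
E
python3 - <<'E'
from meas import *
T=Cam('top');S=Cam('scene')
p,d=load('pics/top0.npz');ps,ds=load('pics/scene0.npz')
for n,(u,v),z,w in (('big',(310,172),.108,22),('mid',(404,202),.053,22),('small',(246,202),.046,22)):
    cen,ev=ridge(T,p,d,n,u,v,w,z)
    q=S.proj([cen[0]/1000,cen[1]/1000,z])[0];print(q)
    try: ridge(S,ps,ds,n,int(q[0]),int(q[1]),20,z)
    except Exception as e: print(e)
    # outlines
E
```

```text
big rect ctr [623.8  27.7] size [97.7 16.4] ang 0.196 | pca [623.   27.7] 0.206 ev [-0.98 -0.2 ] slope [3.30000e-02 1.09239e+02] +- [0.008 0.224] 124
[353.27004903 209.12895376]
big rect ctr [669.3  47.9] size [4.  5.9] ang -0.764 | pca [669.3  47.9] -0.815 ev [-0.69  0.73] slope [0 0] +- [0. 0.] 1
mid rect ctr [ 531.8 -298.8] size [94.7 16. ] ang 1.247 | pca [ 531.8 -298.9] 1.247 ev [0.32 0.95] slope [3.1000e-02 5.4318e+01] +- [0.01  0.255] 111
[260.10665426 248.92803718]
max() iterable argument is empty
small rect ctr [531.1 268.9] size [35.1 81.5] ang -1.086 | pca [528.  269.7] -1.09 ev [-0.46  0.89] slope [-1.895 51.903] +- [0.265 7.339] 152
[381.05215329 179.67539415]
max() iterable argument is empty
```

```bash
python3 - <<'E'
from meas import *
T=Cam('top')
p,d=load('pics/top0.npz');X=T.cloud(d)*1000
for n,(u,v),w,zt in (('mid',(401,203),26,36),('small',(245,203),22,34),('big',(312,175),27,88)):
    Z=X[v-w:v+w,u-w:u+w];g=p[v-w:v+w,u-w:u+w].astype(int)
    m=(Z[...,2]>(15 if n!='big' else 70)).astype(np.uint8)
    k=4
    if n!='big':
        im=cv2.resize(p[v-w:v+w,u-w:u+w],None,fx=k,fy=k,interpolation=cv2.INTER_CUBIC).astype(int)
        m2=((im[:,:,2]*1.0/np.maximum(im[:,:,0],1))>0.56).astype(np.uint8); m2=cv2.morphologyEx(m2,cv2.MORPH_OPEN,np.ones((5,5)))
    else: m2=cv2.resize(m,None,fx=k,fy=k)
    cs,_=cv2.findContours(m2,cv2.RETR_EXTERNAL,cv2.CHAIN_APPROX_NONE);c=max(cs,key=cv2.contourArea)[:,0]
    for z in (0,zt):
        P=T.ray((c+.5)/k-.5+[u-w,v-w],z/1000)[:,:2]*1000
        r=cv2.minAreaRect(P.astype(np.float32));bx=cv2.boxPoints(r)
        e=max((bx[1]-bx[0],bx[2]-bx[1]),key=lambda e:np.hypot(*e))
        print(n,z,np.round(r[0],1),np.round(r[1],1),'ang',round((np.arctan2(e[1],e[0])+np.pi/2)%np.pi-np.pi/2,3))
    Q=Z[Z[...,2]>20 if n!='big' else Z[...,2]>70]
    print('cloud mean',np.round(Q.mean(0),1), 'C',np.round(T.C,3))
g=p[185:225,225:268];cv2.imwrite('pics/small.png',cv2.resize(g[:,:,::-1],None,fx=14,fy=14,interpolation=cv2.INTER_CUBIC))
E
```

```text
mid 0 [ 539.4 -299.2] [ 58.8 131.4] ang -1.547
mid 36 [ 533.9 -291.5] [ 57.2 127.9] ang -1.547
cloud mean [ 523.6 -288.3   67.5] C [ 0.338 -0.015  1.33 ]
small 0 [534.6 267.3] [ 63.5 120.5] ang -1.337
small 34 [529.6 260. ] [ 61.9 117.4] ang -1.337
cloud mean [526.2 251.9  61.8] C [ 0.338 -0.015  1.33 ]
big 0 [636.1  21.5] [ 92.2 150.3] ang -0.005
big 88 [616.4  19.1] [ 86.1 140.4] ang -0.005
cloud mean [612.4  17.9 110.7] C [ 0.338 -0.015  1.33 ]
```

View pics/small.png

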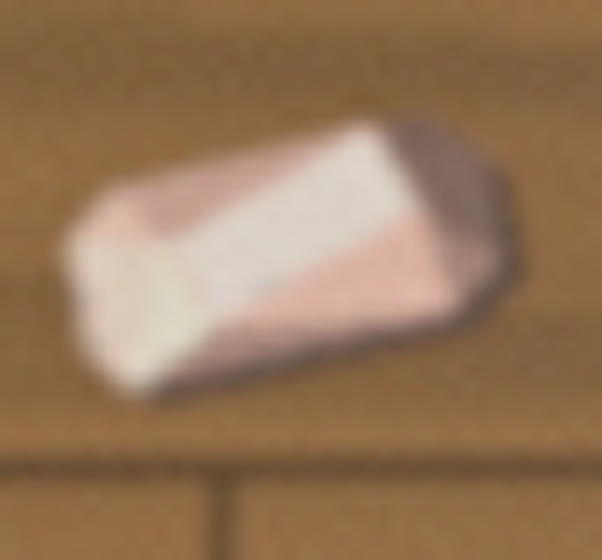

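```bash
cat >> h.py <<'E'
from scipy.spatial.transform import Rotation as Ro
def go(*tg):
    s=arm.get_state();R=Ro.from_quat(s['tcp_rot']).as_matrix();y=R[:,1];yaw=np.arctan2(y[1],y[0])
    print('t',round(s['t'],2),'pos',np.round(s['position']*1000,1),'yaw_y %.3f'%yaw,'w',round(s['gripper_width']*1000,1),'xaxis',np.round(R[:,0],4),'F',np.round(s['wrist_force'],2),'T',np.round(s['torque'],3),'q',np.round(s['joint_pos'],2))
    for t in tg:
        dv=R.T@(np.array(t[:3])-s['position']*1000)
        # turn about tool x (down): yaw change = -turn
        dt=-((t[3]-yaw+np.pi)%(2*np.pi)-np.pi); alt=dt-np.pi*np.sign(dt)
        print(t,'tx,ty,tz',np.round(dv,1),'turn %.3f or %.3f'%(dt,alt))
E
python3 - <<'E'
from h import *
go((430,230,230,-.184),(533,-297,150,-.184),(533,-297,60,-.184))
E
```

```text
t 0.1 pos [175.6 546.9 230.5] yaw_y 1.260 w 85.9 xaxis [-7.0e-04 -1.7e-03 -1.0e+00] F [ 0.38 -0.62  0.1 ] T [-0.012  0.019  0.054] q [ 1.19  0.31  1.51  0.    1.33 -0.07]
(430, 230, 230, -0.184) tx,ty,tz [   0.8 -223.9  339.1] turn 1.444 or -1.698
(533, -297, 150, -0.184) tx,ty,tz [  81.7 -694.   598.3] turn 1.444 or -1.698
(533, -297, 60, -0.184) tx,ty,tz [ 171.7 -693.9  598.3] turn 1.444 or -1.698
```

carry_out:
  deltas:
    - {"tx":0,"ty":-224,"tz":339,"turn":1.444}
    - {"tx":0,"ty":-224,"tz":339,"turn":1.444}
    - {"tx":0,"ty":-224,"tz":339,"turn":1.444}
    - {"tx":0,"ty":-224,"tz":339,"turn":1.444}
    - {"tx":0,"ty":-224,"tz":339,"turn":1.444}
    - {"tx":0,"ty":-224,"tz":339,"turn":1.444}
    - {"tx":0,"ty":-224,"tz":339,"turn":1.444}
    - {"tx":0,"ty":-224,"tz":339,"turn":1.444}
    - {"tx":0,"ty":-224,"tz":339,"turn":1.444}
    - {"tx":80,"ty":-694,"tz":598,"turn":1.444}
    - {"tx":80,"ty":-694,"tz":598,"turn":1.444}
    - {"tx":80,"ty":-694,"tz":598,"turn":1.444}
    - {"tx":80,"ty":-694,"tz":598,"turn":1.444}
    - {"tx":80,"ty":-694,"tz":598,"turn":1.444}
    - {"tx":80,"ty":-694,"tz":598,"turn":1.444}
    - {"tx":80,"ty":-694,"tz":598,"turn":1.444}
    - {"tx":80,"ty":-694,"tz":598,"turn":1.444}
    - {"tx":80,"ty":-694,"tz":598,"turn":1.444}
    - {"tx":80,"ty":-694,"tz":598,"turn":1.444}
    - {"tx":80,"ty":-694,"tz":598,"turn":1.444}
  gripper: 85
  force: 40

```text
t: 1.77
position: [0.5082, -0.1905, 0.1666]
tcp_rot: [-0.543, -0.452, 0.545, -0.452]
wrist_force: [0.8, 0.6, 0.5]
gripper_width: 0.0849
```

```bash
python3 - <<'E'
from h import *
go((533,-297,60,-.184),(533,-297,12,-.184))
E
```

```text
t 1.77 pos [ 508.2 -190.5  166.6] yaw_y -0.184 w 84.9 xaxis [-0.0013 -0.0013 -1.    ] F [0.78 0.64 0.46] T [-0.023 -0.013 -0.033] q [-0.44  0.32  1.66 -0.    1.16 -0.25]
(533, -297, 60, -0.184) tx,ty,tz [106.7  44.  100. ] turn -0.000 or 3.141
(533, -297, 12, -0.184) tx,ty,tz [154.7  44.   99.9] turn -0.000 or 3.141
```

carry_out:
  deltas:
    - {"tx":20,"ty":22,"tz":50}
    - {"tx":50,"ty":44,"tz":80}
    - {"tx":70,"ty":44,"tz":100}
    - {"tx":80,"ty":44,"tz":100}
    - {"tx":80,"ty":44,"tz":100}

```text
schema error: expected keys tx, ty, tz, turn
```

```bash
python3 - <<'E'
from h import *
p,d=arm.grab_frame('top');cv2.imwrite('pics/hov.png',cv2.resize(p[170:240,360:450][:,:,::-1],None,fx=7,fy=7,interpolation=cv2.INTER_CUBIC))
T=Cam('top');print(T.proj([[.533,-.297,.08]]))
go((533,-297,12,-.184))
E
```

```text
[[403.99136482 199.11382723]]
t 1.82 pos [ 511.  -198.6  165.9] yaw_y -0.187 w 84.8 xaxis [ 0.0013 -0.0085 -1.    ] F [ 2.54 -5.99 -0.1 ] T [-0.18  -0.124 -0.016] q [-0.44  0.33  1.66 -0.01  1.15 -0.25]
(533, -297, 12, -0.184) tx,ty,tz [154.7  39.4  91.4] turn -0.003 or 3.139
```

View pics/hov.png

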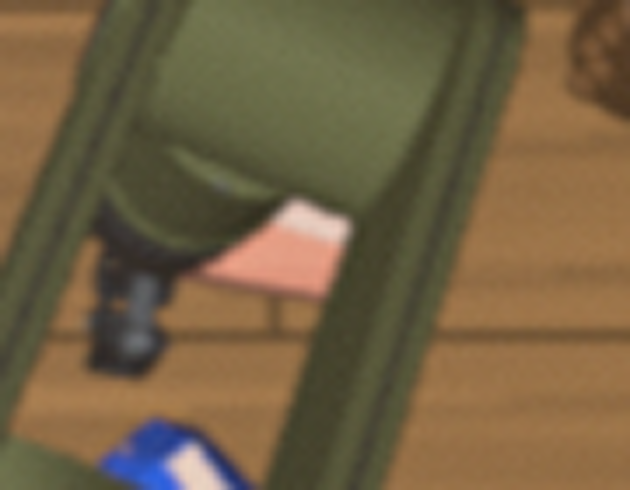

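```bash
python3 - <<'E'
from h import *
for i in range(3): p,d=arm.grab_frame('scene');go((533,-297,80,-.184))
E
```

```text
t 1.87 pos [ 510.1 -194.7  166.1] yaw_y -0.189 w 85.0 xaxis [ 1.0e-04 -4.6e-03 -1.0e+00] F [ 0.17  0.46 -0.07] T [-0.003  0.011  0.028] q [-0.44  0.32  1.66 -0.    1.15 -0.25]
(533, -297, 80, -0.184) tx,ty,tz [86.6 41.7 95.8] turn -0.005 or 3.136
t 1.92 pos [ 508.8 -191.5  166.2] yaw_y -0.189 w 85.0 xaxis [-0.0017 -0.0017 -1.    ] F [-0.12  0.85  0.65] T [ 0.008 -0.006  0.   ] q [-0.44  0.32  1.66 -0.    1.16 -0.25]
(533, -297, 80, -0.184) tx,ty,tz [86.3 43.7 98.9] turn -0.005 or 3.137
t 1.97 pos [ 508.1 -189.4  166.3] yaw_y -0.187 w 85.0 xaxis [-2.5e-03 -5.0e-04 -1.0e+00] F [ 0.52  0.07 -0.36] T [0.019 0.01  0.041] q [-0.43  0.32  1.66 -0.    1.16 -0.25]
(533, -297, 80, -0.184) tx,ty,tz [ 86.3  44.7 101. ] turn -0.003 or 3.139
```

carry_out:
  deltas:
    - {"tx":20,"ty":15,"tz":35,"turn":0}
    - {"tx":50,"ty":30,"tz":70,"turn":0}
    - {"tx":75,"ty":40,"tz":92,"turn":0}
    - {"tx":86,"ty":45,"tz":101,"turn":0}
    - {"tx":86,"ty":45,"tz":101,"turn":0}
    - {"tx":86,"ty":45,"tz":101,"turn":0}
    - {"tx":86,"ty":45,"tz":101,"turn":0}
    - {"tx":86,"ty":45,"tz":101,"turn":0}

```text
t: 2.63
position: [0.5337, -0.2954, 0.0819]
tcp_rot: [-0.544, -0.452, 0.545, -0.452]
wrist_force: [-0.9, -0.8, 0.4]
gripper_width: 0.085
```

```bash
python3 - <<'E'
from h import *
p,d=arm.grab_frame('scene');cv2.imwrite('pics/hov2.png',cv2.resize(p[190:310,200:330][:,:,::-1],None,fx=5,fy=5,interpolation=cv2.INTER_CUBIC))
go((533,-297,12,-.184))
E
```

```text
t 2.68 pos [ 533.8 -295.7   82. ] yaw_y -0.185 w 85.0 xaxis [-8.0e-04 -1.2e-03 -1.0e+00] F [-0.41 -0.56  0.01] T [ 0.026  0.015 -0.06 ] q [-0.57  0.5   1.61 -0.    1.03 -0.39]
(533, -297, 12, -0.184) tx,ty,tz [70.  -0.5  1.3] turn -0.001 or 3.140
```

View pics/hov2.png

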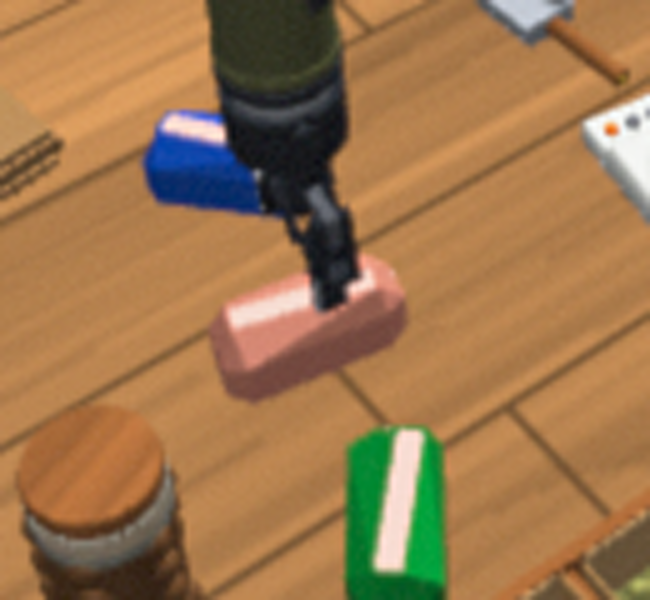

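carry_out:
  deltas:
    - {"tx":20,"ty":0,"tz":1,"turn":0}
    - {"tx":45,"ty":0,"tz":1,"turn":0}
    - {"tx":62,"ty":0,"tz":1,"turn":0}
    - {"tx":71,"ty":0,"tz":1,"turn":0}
    - {"tx":71,"ty":0,"tz":1,"turn":0}
    - {"tx":71,"ty":0,"tz":1,"turn":0}
    - {"tx":71,"ty":0,"tz":1,"turn":0}

```text
t: 3.27
position: [0.5345, -0.2971, 0.0124]
tcp_rot: [-0.544, -0.451, 0.544, -0.453]
wrist_force: [0.0, 0.0, -0.7]
gripper_width: 0.0852
```

carry_out:
  deltas:
    - {"tx":0,"ty":0,"tz":0,"turn":0}
    - {"tx":0,"ty":0,"tz":0,"turn":0}
    - {"tx":0,"ty":0,"tz":0,"turn":0}
    - {"tx":0,"ty":0,"tz":0,"turn":0}
    - {"tx":0,"ty":0,"tz":0,"turn":0}
    - {"tx":0,"ty":0,"tz":0,"turn":0}
  gripper: 40
  force: 60

```text
t: 3.77
position: [0.5339, -0.297, 0.0139]
tcp_rot: [-0.544, -0.451, 0.544, -0.453]
wrist_force: [-4.1, 1.7, 8.5]
gripper_width: 0.0588
```

```bash
python3 - <<'E'
from h import *
go((533,-297,60,-.184))
E
```

```text
t 3.77 pos [ 533.9 -297.    13.9] yaw_y -0.185 w 58.8 xaxis [ 7.0e-04 -2.5e-03 -1.0e+00] F [-4.08  1.65  8.49] T [ 0.268  0.894 -0.007] q [-0.58  0.58  1.67 -0.    0.89 -0.39]
(533, -297, 60, -0.184) tx,ty,tz [-46.1  -0.8   0.3] turn -0.001 or 3.141
```

carry_out:
  deltas:
    - {"tx":-5,"ty":0,"tz":0,"turn":0}
    - {"tx":-15,"ty":0,"tz":0,"turn":0}
    - {"tx":-30,"ty":0,"tz":0,"turn":0}
    - {"tx":-45,"ty":0,"tz":0,"turn":0}
    - {"tx":-50,"ty":0,"tz":0,"turn":0}
    - {"tx":-50,"ty":0,"tz":0,"turn":0}
    - {"tx":-50,"ty":0,"tz":0,"turn":0}
    - {"tx":-50,"ty":0,"tz":0,"turn":0}
    - {"tx":-50,"ty":0,"tz":0,"turn":0}

```text
t: 4.52
position: [0.533, -0.2962, 0.0628]
tcp_rot: [-0.543, -0.452, 0.545, -0.452]
wrist_force: [-0.4, 0.5, -6.9]
gripper_width: 0.0582
```

```bash
python3 - <<'E'
from h import *
p,d=arm.grab_frame('scene');cv2.imwrite('pics/lift.png',cv2.resize(p[170:290,200:330][:,:,::-1],None,fx=5,fy=5,interpolation=cv2.INTER_CUBIC))
for i in range(4):
    arm.grab_frame('scene');go()
E
```

```text
t 4.62 pos [ 533.3 -296.4   62.9] yaw_y -0.185 w 58.8 xaxis [-9.0e-04 -1.5e-03 -1.0e+00] F [ 0.04 -0.75 -5.7 ] T [ 0.138 -0.     0.025] q [-0.58  0.52  1.63 -0.    0.99 -0.39]
t 4.67 pos [ 533.4 -296.5   63. ] yaw_y -0.185 w 58.6 xaxis [-6.0e-04 -1.7e-03 -1.0e+00] F [-0.06 -0.52 -5.99] T [ 0.12  -0.009 -0.023] q [-0.58  0.52  1.63 -0.    0.99 -0.39]
t 4.72 pos [ 533.5 -296.6   63.2] yaw_y -0.185 w 58.6 xaxis [-4.0e-04 -1.8e-03 -1.0e+00] F [-0.32  0.05 -5.31] T [ 0.097 -0.048  0.018] q [-0.58  0.52  1.63 -0.    0.99 -0.39]
t 4.77 pos [ 533.6 -296.6   63.3] yaw_y -0.185 w 58.2 xaxis [-2.e-04 -2.e-03 -1.e+00] F [-0.11 -0.53 -6.03] T [ 0.114  0.013 -0.023] q [-0.58  0.52  1.63 -0.    0.99 -0.39]
```

View pics/lift.png

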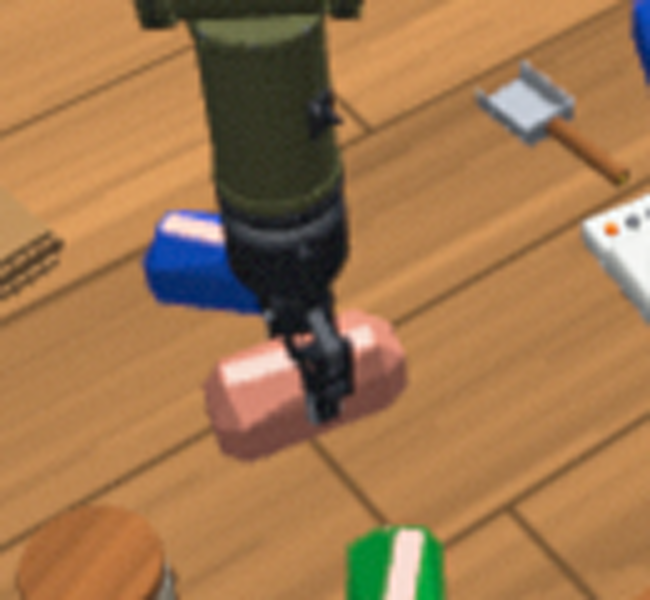

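```bash
cat >> h.py <<'E'
def feel(n=12):
    F=[];T=[]
    for i in range(n):
        arm.grab_frame('scene');s=arm.get_state();F.append(s['wrist_force']);T.append(s['torque'])
    F=np.array(F);T=np.array(T)
    f=F.mean(0);t=T.mean(0)
    R=Ro.from_quat(s['tcp_rot']).as_matrix()
    print('F',f.round(2),'T',t.round(4),'sd',T.std(0).round(3))
    r=np.array([-t[1]/f[2]*-1*-1,t[0]/f[2]])*1000  # x=-Ty/Fz, y=Tx/Fz
    print('com offset world xy mm',r.round(1),'pos',(s['position']*1000).round(1),'along tool z',round(float(r@R[:2,2]),1),'tool y',round(float(r@R[:2,1]),1),'toolz dir',R[:,2].round(3))
E
python3 - <<'E'
from h import *
feel(12)
go()
E
```

```text
F [ 0.1   0.16 -5.49] T [ 0.1289 -0.0379 -0.0032] sd [0.029 0.034 0.032]
com offset world xy mm [ -6.9 -23.5] pos [ 533.9 -296.8   63.9] along tool z 24.3 tool y -2.5 toolz dir [-0.184 -0.983  0.002]
t 5.37 pos [ 533.9 -296.8   63.9] yaw_y -0.185 w 58.9 xaxis [ 7.0e-04 -2.6e-03 -1.0e+00] F [ 0.32 -0.14 -5.12] T [0.102 0.029 0.022] q [-0.58  0.52  1.63 -0.    0.99 -0.39]
```

carry_out:
  deltas:
    - {"tx":15,"ty":0,"tz":0,"turn":0}
    - {"tx":32,"ty":0,"tz":0,"turn":0}
    - {"tx":43,"ty":0,"tz":0,"turn":0}
    - {"tx":48,"ty":0,"tz":0,"turn":0}
    - {"tx":50,"ty":0,"tz":0,"turn":0}
    - {"tx":50,"ty":0,"tz":0,"turn":0}

```text
t: 5.87
position: [0.5335, -0.2966, 0.0142]
tcp_rot: [-0.543, -0.451, 0.545, -0.452]
wrist_force: [0.5, -1.0, -5.1]
gripper_width: 0.0589
```

carry_out:
  deltas:
    - {"tx":0,"ty":0,"tz":0,"turn":0}
    - {"tx":0,"ty":0,"tz":0,"turn":0}
    - {"tx":0,"ty":0,"tz":0,"turn":0}
    - {"tx":0,"ty":0,"tz":10,"turn":0}
    - {"tx":0,"ty":0,"tz":23,"turn":0}
    - {"tx":0,"ty":0,"tz":23,"turn":0}
    - {"tx":0,"ty":0,"tz":23,"turn":0}
    - {"tx":0,"ty":0,"tz":23,"turn":0}
  gripper: 75

```text
t: 6.53
position: [0.529, -0.3197, 0.0142]
tcp_rot: [-0.544, -0.451, 0.545, -0.452]
wrist_force: [0.4, 0.9, 0.6]
gripper_width: 0.075
```

carry_out:
  deltas:
    - {"tx":0,"ty":0,"tz":0,"turn":0}
    - {"tx":0,"ty":0,"tz":0,"turn":0}
    - {"tx":0,"ty":0,"tz":0,"turn":0}
    - {"tx":0,"ty":0,"tz":0,"turn":0}
    - {"tx":0,"ty":0,"tz":0,"turn":0}
  gripper: 40
  force: 60

```text
t: 6.95
position: [0.5291, -0.3198, 0.0146]
tcp_rot: [-0.544, -0.451, 0.545, -0.452]
wrist_force: [-1.4, -0.1, 5.4]
gripper_width: 0.0587
```

```bash
python3 - <<'E'
from h import *
go((617,7,190,.207))
E
```

```text
t 6.95 pos [ 529.1 -319.8   14.6] yaw_y -0.186 w 58.7 xaxis [ 1.0e-04 -2.2e-03 -1.0e+00] F [-1.36 -0.14  5.4 ] T [-0.012  0.24  -0.145] q [-0.61  0.59  1.66 -0.    0.9  -0.42]
(617, 7, 190, 0.207) tx,ty,tz [-176.1   26.1 -337. ] turn -0.393 or 2.749
```

carry_out:
  deltas:
    - {"tx":-5,"ty":0,"tz":0,"turn":0}
    - {"tx":-20,"ty":0,"tz":0,"turn":0}
    - {"tx":-45,"ty":0,"tz":0,"turn":0}
    - {"tx":-75,"ty":0,"tz":0,"turn":0}
    - {"tx":-110,"ty":0,"tz":0,"turn":0}
    - {"tx":-140,"ty":0,"tz":0,"turn":0}
    - {"tx":-165,"ty":0,"tz":0,"turn":0}
    - {"tx":-176,"ty":0,"tz":0,"turn":0}
    - {"tx":-176,"ty":0,"tz":0,"turn":0}
    - {"tx":-176,"ty":0,"tz":0,"turn":0}
    - {"tx":-176,"ty":0,"tz":0,"turn":0}

```text
t: 7.87
position: [0.5275, -0.3182, 0.1878]
tcp_rot: [-0.543, -0.453, 0.545, -0.45]
wrist_force: [0.1, 0.2, -6.8]
gripper_width: 0.0586
```

```bash
python3 - <<'E'
from h import *
feel(16)
go((617,7,190,.207))
E
```

```text
F [-0.02 -0.17 -5.77] T [-0.021   0.0106  0.0037] sd [0.028 0.033 0.032]
com offset world xy mm [1.8 3.6] pos [ 529.1 -319.4  190.7] along tool z -3.9 tool y 1.1 toolz dir [-0.185 -0.983  0.002]
t 8.67 pos [ 529.1 -319.4  190.7] yaw_y -0.186 w 58.3 xaxis [ 3.0e-04 -2.3e-03 -1.0e+00] F [ 0.64 -0.98 -6.44] T [-0.033  0.006 -0.023] q [-0.61  0.4   1.47 -0.    1.27 -0.42]
(617, 7, 190, 0.207) tx,ty,tz [-1.00e-01  2.60e+01 -3.37e+02] turn -0.393 or 2.749
```

```bash
python3 - <<'E'
from meas import *
import meas
S=Cam('scene');T=Cam('top');ps,ds=load('pics/scene0.npz')
q=S.proj([.6235,.0277,.108])[0];print(q)
u,v=q.round().astype(int)
for vv in range(v-12,v+13,3): print(vv,' '.join('%3d,%3d,%3d'%tuple(ps[vv,uu]) for uu in range(u-15,u+19,3)))
E
```

```text
[353.37086271 209.21302241]
197 185,131, 78 177,127, 75 134, 94, 58 178,125, 77 178,127, 77 167,119, 72 159,114, 66 169,120, 73 178,126, 78 178,127, 75 181,128, 82 155,114, 83
200 142,102, 58 167,119, 71 183,118, 77 185,121, 79 187,139,109 166,122, 82 177,125, 76 177,125, 76 178,127, 76 178,127, 75 176,126, 74 178,127, 77
203 185,130, 80 232,162,147 242,197,185 235,144,127 234,129,107 235,168,152 177,126, 78 179,127, 77 180,127, 77 175,125, 75 178,128, 77 176,125, 77
206 173, 95, 79 199,110, 94 232,163,150 243,202,193 240,186,174 234,131,107 234,148,128 191,156,122 174,125, 75 177,126, 76 167,120, 72 160,113, 70
209 177, 97, 81 180,100, 85 208,112, 94 213,125,105 240,188,177 242,202,191 239,169,154 233,130,107 174,130, 96 161,113, 68 157,112, 66 172,122, 74
212 179,100, 86 175, 95, 79 209,115, 97 208,113, 96 208,115, 93 222,140,126 243,200,190 243,200,190 235,144,126 196,174,174 186,133, 86 181,128, 78
215 174, 94, 78 173, 95, 77 178, 97, 81 209,115, 97 207,112, 93 209,113, 95 210,113, 96 231,162,149 243,204,194 243,191,178 200,169,170 176,125, 80
218 110, 58, 47 172, 94, 81 173, 96, 80 208,112, 95 208,115, 94 205,110, 92 206,111, 94 208,112, 94 214,124,106 179,102, 88 163, 85, 69 187,187,190
221 107, 59, 46 111, 60, 50 172, 94, 80 186,101, 85 209,114, 95 206,112, 92 209,113, 96 206,114, 95 177, 98, 82 138, 74, 60 162, 84, 72 193,201,211
```

```bash
python3 - <<'E'
from meas import *
S=Cam('scene');T=Cam('top')
def rid(cam,f,u,v,w,z,thr,k=8):
    p,_=load(f)
    im=cv2.resize(p[v-w:v+w,u-w:u+w],None,fx=k,fy=k,interpolation=cv2.INTER_LINEAR).astype(float)
    m=((im[...,2]>thr)&(im[...,0]-im[...,2]>25)&(im[...,0]>190)).astype(np.uint8)
    n,l,st,_=cv2.connectedComponentsWithStats(m);i=1+np.argmax(st[1:,4]);ys,xs=np.nonzero(l==i)
    Q=cam.ray((np.c_[xs,ys]+.5)/k-.5+[u-w,v-w],z)[:,:2]*1000
    r=cv2.minAreaRect(Q.astype(np.float32));c=Q.mean(0);e=np.linalg.eigh(np.cov((Q-c).T))[1][:,1]
    e*=np.sign(e[0]);print(np.round(c,1),'rect',np.round(r[0],1),np.round(r[1],1),'ang',round(np.arctan2(e[1],e[0]),3),'area',st[i,4])
    return c,e
rid(S,'pics/scene0.npz',353,209,16,.108,150)
rid(T,'pics/top0.npz',310,172,20,.108,135)
rid(S,'pics/scene0.npz',260,249,16,.053,155)
rid(T,'pics/top0.npz',404,202,20,.053,150)
E
```

```text
[625.   26.6] rect [623.8  26.4] [102.2  17.6] ang 0.178 area 6316
[623.   27.6] rect [623.8  27.6] [97.7 16.4] ang 0.206 area 8042
[ 532.  -299.8] rect [ 532.1 -299.3] [98.5 19.5] ang 1.285 area 8323
[ 531.9 -298.7] rect [ 531.7 -298.7] [94.6 16.3] ang 1.247 area 7319
```

```bash
python3 - <<'E'
from h import *
go((624.5,24.5,175,.20))
E
```

```text
t 8.67 pos [ 529.1 -319.4  190.7] yaw_y -0.186 w 58.3 xaxis [ 3.0e-04 -2.3e-03 -1.0e+00] F [ 0.64 -0.98 -6.44] T [-0.033  0.006 -0.023] q [-0.61  0.4   1.47 -0.    1.27 -0.42]
(624.5, 24.5, 175, 0.2) tx,ty,tz [  14.9   30.1 -355.7] turn -0.386 or 2.756
```

carry_out:
  deltas:
    - {"tx":0,"ty":1,"tz":-10,"turn":0}
    - {"tx":0,"ty":3,"tz":-32,"turn":-0.03}
    - {"tx":0,"ty":6,"tz":-62,"turn":-0.07}
    - {"tx":0,"ty":9,"tz":-95,"turn":-0.11}
    - {"tx":0,"ty":12,"tz":-130,"turn":-0.15}
    - {"tx":0,"ty":14,"tz":-165,"turn":-0.19}
    - {"tx":0,"ty":17,"tz":-200,"turn":-0.23}
    - {"tx":0,"ty":20,"tz":-235,"turn":-0.27}
    - {"tx":0,"ty":23,"tz":-268,"turn":-0.31}
    - {"tx":3,"ty":26,"tz":-300,"turn":-0.34}
    - {"tx":6,"ty":28,"tz":-326,"turn":-0.37}
    - {"tx":9,"ty":30,"tz":-345,"turn":-0.386}
    - {"tx":12,"ty":30,"tz":-353,"turn":-0.386}
    - {"tx":15,"ty":30,"tz":-356,"turn":-0.386}
    - {"tx":15,"ty":30,"tz":-356,"turn":-0.386}
    - {"tx":15,"ty":30,"tz":-356,"turn":-0.386}
    - {"tx":15,"ty":30,"tz":-356,"turn":-0.386}
    - {"tx":15,"ty":30,"tz":-356,"turn":-0.386}

```text
t: 10.17
position: [0.6244, 0.0235, 0.1752]
tcp_rot: [0.447, 0.546, -0.449, 0.548]
wrist_force: [-0.6, 0.8, -5.3]
gripper_width: 0.0584
```

```bash
python3 - <<'E'
from h import *
feel(10)
go((624.5,24.5,130,.20))
E
```

```text
F [-0.03 -0.15 -5.52] T [-0.0149 -0.0068 -0.0099] sd [0.034 0.022 0.019]
com offset world xy mm [-1.2  2.7] pos [624.4  24.8 174.9] along tool z -2.9 tool y -0.7 toolz dir [ 0.199 -0.98   0.002]
t 10.67 pos [624.4  24.8 174.9] yaw_y 0.200 w 59.1 xaxis [ 3.0e-04 -2.4e-03 -1.0e+00] F [-0.71  0.28 -5.13] T [-0.012  0.002  0.01 ] q [-0.03  0.42  1.48 -0.    1.25 -0.23]
(624.5, 24.5, 130, 0.2) tx,ty,tz [44.9  0.   0.2] turn 0.000 or -3.141
```

carry_out:
  deltas:
    - {"tx":10,"ty":0,"tz":0,"turn":0}
    - {"tx":22,"ty":0,"tz":0,"turn":0}
    - {"tx":34,"ty":0,"tz":0,"turn":0}
    - {"tx":42,"ty":0,"tz":0,"turn":0}
    - {"tx":46,"ty":0,"tz":0,"turn":0}
    - {"tx":48,"ty":0,"tz":0,"turn":0}
    - {"tx":48,"ty":0,"tz":0,"turn":0}
    - {"tx":48,"ty":0,"tz":0,"turn":0}

```text
t: 11.33
position: [0.6249, 0.0247, 0.1272]
tcp_rot: [0.447, 0.547, -0.448, 0.548]
wrist_force: [-0.1, -1.3, -6.3]
gripper_width: 0.0585
```

```bash
python3 - <<'E'
from h import *
p,d=arm.grab_frame('scene');cv2.imwrite('pics/low.png',cv2.resize(p[150:260,290:410][:,:,::-1],None,fx=5,fy=5,interpolation=cv2.INTER_CUBIC))
go((624.5,24.5,124,.20))
E
```

```text
t 11.38 pos [625.1  24.7 127.5] yaw_y 0.200 w 58.3 xaxis [ 0.0016 -0.0024 -1.    ] F [ 0.87  0.84 -6.58] T [ 0.022  0.031 -0.072] q [-0.03  0.46  1.53 -0.    1.14 -0.23]
(624.5, 24.5, 124, 0.2) tx,ty,tz [ 3.5 -0.6  0.1] turn 0.000 or -3.141
```

View pics/low.png

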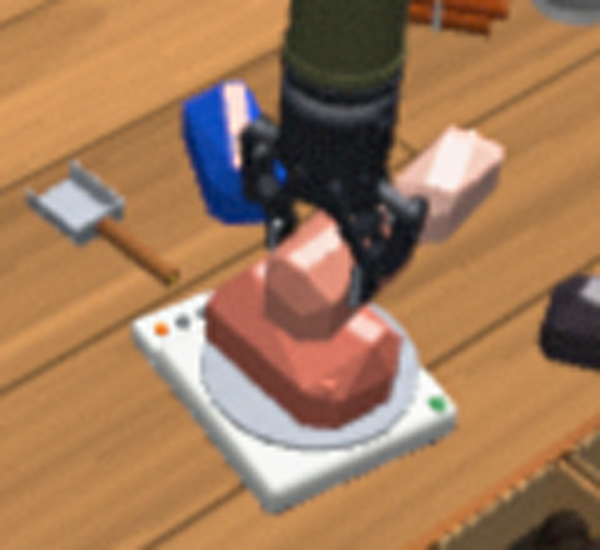

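carry_out:
  deltas:
    - {"tx":1,"ty":0,"tz":0,"turn":0}
    - {"tx":2,"ty":0,"tz":0,"turn":0}
    - {"tx":3,"ty":0,"tz":0,"turn":0}
    - {"tx":3,"ty":0,"tz":0,"turn":0}

```text
t: 11.72
position: [0.625, 0.0247, 0.1245]
tcp_rot: [0.447, 0.546, -0.448, 0.548]
wrist_force: [-0.4, 0.2, -5.7]
gripper_width: 0.0584
```

```bash
python3 - <<'E'
from h import *
feel(3);go()
E
```

```text
F [ 0.01 -0.45 -5.96] T [-0.0188  0.0145 -0.0185] sd [0.029 0.025 0.018]
com offset world xy mm [2.4 3.1] pos [625.   24.7 124.6] along tool z -2.6 tool y 3.0 toolz dir [ 0.199 -0.98   0.003]
t 11.87 pos [625.   24.7 124.6] yaw_y 0.200 w 58.4 xaxis [ 0.0017 -0.0024 -1.    ] F [-0.38 -0.33 -6.13] T [-0.059  0.036 -0.036] q [-0.03  0.47  1.54 -0.    1.14 -0.23]
```

carry_out:
  deltas:
    - {"tx":0.7,"ty":0,"tz":0,"turn":0}
    - {"tx":1.3,"ty":0,"tz":0,"turn":0}
    - {"tx":1.3,"ty":0,"tz":0,"turn":0}

```text
t: 12.12
position: [0.6252, 0.0247, 0.1235]
tcp_rot: [0.447, 0.546, -0.448, 0.549]
wrist_force: [-1.4, -0.6, -4.1]
gripper_width: 0.0589
```

```bash
python3 - <<'E'
from h import *
feel(3);go()
E
```

```text
F [-0.6  -0.57 -3.45] T [-0.0438  0.1559 -0.003 ] sd [0.026 0.022 0.009]
com offset world xy mm [45.2 12.7] pos [625.1  24.7 123.5] along tool z -3.5 tool y 46.8 toolz dir [ 0.199 -0.98   0.003]
t 12.27 pos [625.1  24.7 123.5] yaw_y 0.200 w 58.7 xaxis [ 0.0019 -0.0024 -1.    ] F [ 0.1  -1.36 -3.34] T [-0.059  0.176 -0.016] q [-0.03  0.47  1.54 -0.    1.13 -0.23]
```

carry_out:
  deltas:
    - {"tx":0.5,"ty":0,"tz":0,"turn":0}
    - {"tx":1,"ty":0,"tz":0,"turn":0}
    - {"tx":1,"ty":0,"tz":0,"turn":0}
  force: 20

```text
t: 12.52
position: [0.6252, 0.0247, 0.1234]
tcp_rot: [0.447, 0.546, -0.448, 0.549]
wrist_force: [-2.9, 0.3, 3.9]
gripper_width: 0.0584
```

```bash
python3 - <<'E'
from h import *
feel(4);go()
E
```

```text
F [-2.29  0.19  5.01] T [-0.0569  0.8213  0.0141] sd [0.018 0.054 0.037]
com offset world xy mm [-163.8  -11.4] pos [625.2  24.7 123.4] along tool z -21.4 tool y -162.8 toolz dir [ 0.199 -0.98   0.003]
t 12.72 pos [625.2  24.7 123.4] yaw_y 0.200 w 58.6 xaxis [ 0.0026 -0.0024 -1.    ] F [-1.98 -0.36  4.75] T [-0.057  0.871  0.057] q [-0.03  0.47  1.54 -0.    1.13 -0.23]
```

carry_out:
  deltas:
    - {"tx":0.2,"ty":0,"tz":0,"turn":0}
    - {"tx":0.2,"ty":0,"tz":0,"turn":0}

```text
t: 12.88
position: [0.6252, 0.0247, 0.1235]
tcp_rot: [0.448, 0.546, -0.448, 0.549]
wrist_force: [-2.9, -0.8, 3.0]
gripper_width: 0.0586
```

```bash
python3 - <<'E'
from h import *
feel(3);go()
E
```

```text
F [-1.95  0.18  3.82] T [-0.0214  0.7433 -0.0192] sd [0.027 0.027 0.017]
com offset world xy mm [-194.8   -5.6] pos [625.2  24.7 123.4] along tool z -33.2 tool y -192.0 toolz dir [ 0.199 -0.98   0.003]
t 13.03 pos [625.2  24.7 123.4] yaw_y 0.200 w 58.5 xaxis [ 0.0027 -0.0025 -1.    ] F [-2.76 -0.08  3.04] T [-0.029  0.782  0.004] q [-0.03  0.47  1.54 -0.    1.13 -0.23]
```

carry_out:
  deltas:
    - {"tx":-0.3,"ty":0,"tz":0,"turn":0}
    - {"tx":-0.3,"ty":0,"tz":0,"turn":0}

```text
t: 13.2
position: [0.6252, 0.0247, 0.1235]
tcp_rot: [0.447, 0.546, -0.448, 0.549]
wrist_force: [-1.0, -0.4, 1.4]
gripper_width: 0.0584
```

```bash
python3 - <<'E'
from h import *
feel(3);go()
E
```

```text
F [-1.59  0.29  0.97] T [-0.0246  0.5086  0.0131] sd [0.018 0.024 0.009]
com offset world xy mm [-522.8  -25.3] pos [625.2  24.7 123.5] along tool z -79.1 tool y -517.4 toolz dir [ 0.199 -0.98   0.003]
t 13.35 pos [625.2  24.7 123.5] yaw_y 0.200 w 58.5 xaxis [ 0.0025 -0.0025 -1.    ] F [-1.44  0.12  0.43] T [-0.041  0.518  0.009] q [-0.03  0.47  1.54 -0.    1.13 -0.23]
```

carry_out:
  deltas:
    - {"tx":-0.3,"ty":0,"tz":0,"turn":0}
    - {"tx":-0.3,"ty":0,"tz":0,"turn":0}
    - {"tx":-0.3,"ty":0,"tz":0,"turn":0}
    - {"tx":-0.3,"ty":0,"tz":0,"turn":0}
    - {"tx":-0.3,"ty":0,"tz":0,"turn":0}
  gripper: 63

```text
t: 13.77
position: [0.6255, 0.0247, 0.1239]
tcp_rot: [0.448, 0.546, -0.448, 0.549]
wrist_force: [-0.2, -0.3, -0.1]
gripper_width: 0.0634
```

```bash
python3 - <<'E'
from h import *
p,d=arm.grab_frame('scene');cv2.imwrite('pics/rel.png',cv2.resize(p[150:260,290:410][:,:,::-1],None,fx=5,fy=5,interpolation=cv2.INTER_CUBIC))
go()
E
```

```text
t 13.82 pos [625.5  24.7 123.9] yaw_y 0.200 w 63.3 xaxis [ 0.003  -0.0025 -1.    ] F [0.06 0.71 0.  ] T [ 0.034 -0.018 -0.006] q [-0.03  0.47  1.54 -0.    1.13 -0.23]
```

View pics/rel.png

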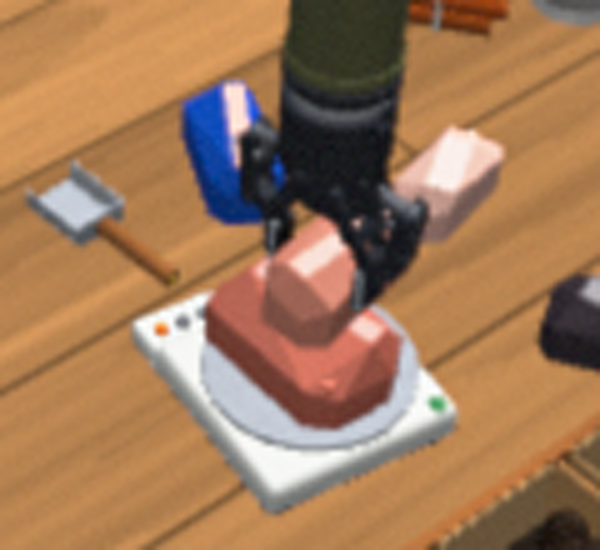

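carry_out:
  deltas:
    - {"tx":0,"ty":0,"tz":0,"turn":0}
    - {"tx":0,"ty":0,"tz":0,"turn":0}
    - {"tx":0,"ty":0,"tz":0,"turn":0}
    - {"tx":-10,"ty":0,"tz":0,"turn":0}
    - {"tx":-30,"ty":0,"tz":0,"turn":0}
    - {"tx":-60,"ty":0,"tz":0,"turn":0}
    - {"tx":-90,"ty":0,"tz":0,"turn":0}
    - {"tx":-100,"ty":0,"tz":0,"turn":0}
  gripper: 80

```text
t: 14.48
position: [0.6278, 0.0249, 0.2296]
tcp_rot: [0.449, 0.544, -0.446, 0.551]
wrist_force: [1.0, 0.7, 1.0]
gripper_width: 0.0799
```

```bash
python3 - <<'E'
from h import *
p,d=arm.grab_frame('scene');cv2.imwrite('pics/rel2.png',cv2.resize(p[150:260,290:410][:,:,::-1],None,fx=5,fy=5,interpolation=cv2.INTER_CUBIC))
go((531,263,120,.226),(531,263,10,.226))
E
```

```text
t 14.53 pos [628.2  24.9 230.1] yaw_y 0.200 w 79.8 xaxis [ 0.0131 -0.0027 -0.9999] F [ 1.43 -0.29  0.9 ] T [-0.03   0.003 -0.005] q [-0.03  0.38  1.4  -0.    1.35 -0.23]
(531, 263, 120, 0.226) tx,ty,tz [ 108.1  -49.3 -253.3] turn -0.026 or 3.116
(531, 263, 10, 0.226) tx,ty,tz [ 218.1  -50.7 -253.8] turn -0.026 or 3.116
```

View pics/rel2.png

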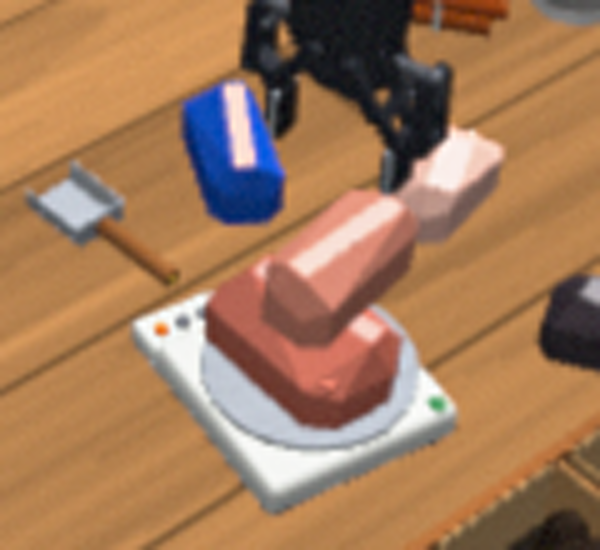

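```bash
python3 - <<'E'
from h import *
for i in range(4): p,d=arm.grab_frame('scene')
go((531,263,110,.226))
E
```

```text
t 14.73 pos [624.   24.9 222.4] yaw_y 0.200 w 80.0 xaxis [ 3.0e-04 -2.4e-03 -1.0e+00] F [ 0.04 -0.34 -0.02] T [-0.021  0.056 -0.019] q [-0.03  0.38  1.41 -0.    1.35 -0.23]
(531, 263, 110, 0.226) tx,ty,tz [ 111.8  -43.8 -252.1] turn -0.026 or 3.116
```

carry_out:
  deltas:
    - {"tx":0,"ty":-4,"tz":-25,"turn":0}
    - {"tx":0,"ty":-10,"tz":-60,"turn":-0.026}
    - {"tx":0,"ty":-17,"tz":-98,"turn":-0.026}
    - {"tx":20,"ty":-24,"tz":-136,"turn":-0.026}
    - {"tx":45,"ty":-30,"tz":-172,"turn":-0.026}
    - {"tx":70,"ty":-36,"tz":-207,"turn":-0.026}
    - {"tx":90,"ty":-41,"tz":-236,"turn":-0.026}
    - {"tx":105,"ty":-44,"tz":-249,"turn":-0.026}
    - {"tx":112,"ty":-44,"tz":-252,"turn":-0.026}
    - {"tx":112,"ty":-44,"tz":-252,"turn":-0.026}
    - {"tx":112,"ty":-44,"tz":-252,"turn":-0.026}
    - {"tx":112,"ty":-44,"tz":-252,"turn":-0.026}
    - {"tx":112,"ty":-44,"tz":-252,"turn":-0.026}
  gripper: 85

```text
t: 15.82
position: [0.5323, 0.2619, 0.1109]
tcp_rot: [0.441, 0.552, -0.441, 0.554]
wrist_force: [-0.1, 0.7, 0.2]
gripper_width: 0.085
```

```bash
python3 - <<'E'
from h import *
feel(5)
p,d=arm.grab_frame('scene');cv2.imwrite('pics/hov3.png',cv2.resize(p[120:240,320:450][:,:,::-1],None,fx=5,fy=5,interpolation=cv2.INTER_CUBIC))
go((531,263,10,.226))
E
```

```text
F [-0.09 -0.29  0.58] T [-0.0055  0.0012 -0.0076] sd [0.045 0.022 0.035]
com offset world xy mm [-2.1 -9.5] pos [531.4 262.4 110.6] along tool z 8.7 tool y -4.2 toolz dir [ 0.223 -0.975  0.002]
t 16.12 pos [531.2 262.5 110.4] yaw_y 0.225 w 84.7 xaxis [ 0.0012 -0.002  -1.    ] F [ 0.85  1.02 -0.82] T [-0.005 -0.036  0.032] q [ 0.39  0.44  1.63 -0.    1.07  0.17]
(531, 263, 10, 0.226) tx,ty,tz [100.4  -0.2  -0.7] turn -0.001 or 3.141
```

View pics/hov3.png

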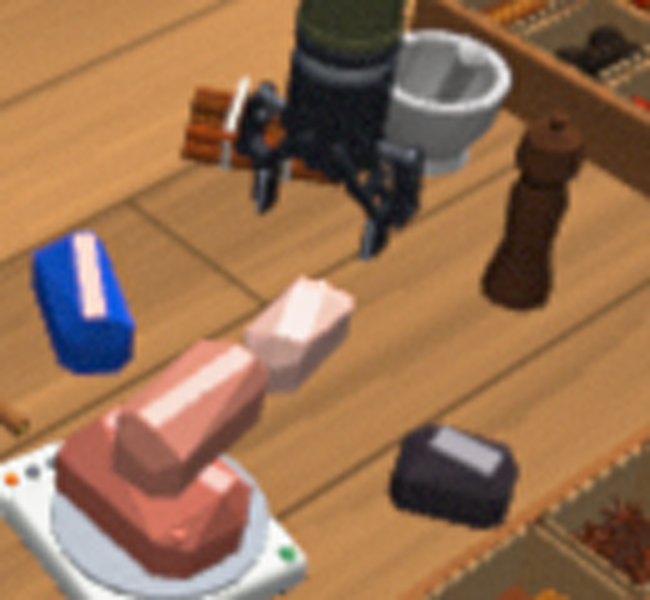

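```bash
python3 - <<'E'
from h import *
S=Cam('scene');print((S.proj([[.531,.263,.110],[.531,.263,.046],[.531,.263,0]])-[320,120])*5)
c,s=np.cos(1.796),np.sin(1.796)
P=[[.531+a*c-b*s,.263+a*s+b*c,0.034] for a,b in ((.04,.026),(.04,-.026),(-.04,-.026),(-.04,.026))]
print((S.proj(P)-[320,120])*5)
E
```

```text
[[311.94445696 241.44950469]
 [301.93127768 303.80154105]
 [295.07153626 346.51712961]]
[[298.98477406 276.06212465]
 [354.3717659  302.90706   ]
 [301.29592148 355.87227812]
 [245.07297793 327.48674674]]
```

carry_out:
  deltas:
    - {"tx":25,"ty":0,"tz":0,"turn":0}
    - {"tx":55,"ty":0,"tz":0,"turn":0}
    - {"tx":80,"ty":0,"tz":0,"turn":0}
    - {"tx":95,"ty":0,"tz":0,"turn":0}
    - {"tx":99,"ty":0,"tz":0,"turn":0}
    - {"tx":99,"ty":0,"tz":0,"turn":0}
    - {"tx":99,"ty":0,"tz":0,"turn":0}

```text
t: 16.7
position: [0.532, 0.2625, 0.0119]
tcp_rot: [0.441, 0.552, -0.441, 0.554]
wrist_force: [0.2, 0.6, -0.2]
gripper_width: 0.0849
```

carry_out:
  deltas:
    - {"tx":0,"ty":0,"tz":0,"turn":0}
    - {"tx":0,"ty":0,"tz":0,"turn":0}
    - {"tx":0,"ty":0,"tz":0,"turn":0}
    - {"tx":0,"ty":0,"tz":0,"turn":0}
    - {"tx":0,"ty":0,"tz":0,"turn":0}
    - {"tx":0,"ty":0,"tz":0,"turn":0}
    - {"tx":0,"ty":0,"tz":0,"turn":0}
  gripper: 35
  force: 60

```text
t: 17.28
position: [0.5328, 0.2629, 0.0137]
tcp_rot: [0.441, 0.552, -0.44, 0.554]
wrist_force: [-0.9, 0.1, 5.4]
gripper_width: 0.0511
```

```bash
python3 - <<'E'
from h import *
go()
E
```

```text
t 17.28 pos [532.8 262.9  13.7] yaw_y 0.225 w 51.1 xaxis [ 4.5e-03 -8.0e-04 -1.0e+00] F [-0.88  0.08  5.41] T [-0.069  0.109 -0.009] q [ 0.39  0.56  1.71 -0.    0.86  0.17]
```

carry_out:
  deltas:
    - {"tx":-5,"ty":0,"tz":0,"turn":0}
    - {"tx":-15,"ty":0,"tz":0,"turn":0}
    - {"tx":-30,"ty":0,"tz":0,"turn":0}
    - {"tx":-40,"ty":0,"tz":0,"turn":0}
    - {"tx":-40,"ty":0,"tz":0,"turn":0}
    - {"tx":-40,"ty":0,"tz":0,"turn":0}
    - {"tx":-40,"ty":0,"tz":0,"turn":0}

```text
t: 17.87
position: [0.5322, 0.2627, 0.0535]
tcp_rot: [0.441, 0.552, -0.44, 0.554]
wrist_force: [-0.4, 0.5, -2.8]
gripper_width: 0.0509
```

```bash
python3 - <<'E'
from h import *
feel(16);go()
E
```

```text
F [-0.13  0.08 -4.4 ] T [ 0.0768  0.014  -0.0079] sd [0.026 0.024 0.026]
com offset world xy mm [  3.2 -17.5] pos [532.6 262.9  53.7] along tool z 17.7 tool y -0.8 toolz dir [ 0.223 -0.975  0.002]
t 18.67 pos [532.6 262.9  53.7] yaw_y 0.225 w 51.0 xaxis [ 4.5e-03 -7.0e-04 -1.0e+00] F [-0.34  0.22 -3.15] T [0.052 0.029 0.002] q [ 0.39  0.51  1.68 -0.    0.95  0.17]
```

carry_out:
  deltas:
    - {"tx":12,"ty":0,"tz":0,"turn":0}
    - {"tx":26,"ty":0,"tz":0,"turn":0}
    - {"tx":35,"ty":0,"tz":0,"turn":0}
    - {"tx":39,"ty":0,"tz":0,"turn":0}
    - {"tx":40,"ty":0,"tz":0,"turn":0}
    - {"tx":40,"ty":0,"tz":0,"turn":0}

```text
t: 19.17
position: [0.5325, 0.2627, 0.0138]
tcp_rot: [0.441, 0.552, -0.44, 0.554]
wrist_force: [-0.4, -1.0, -4.0]
gripper_width: 0.0508
```

carry_out:
  deltas:
    - {"tx":0,"ty":0,"tz":0,"turn":0}
    - {"tx":0,"ty":0,"tz":0,"turn":0}
    - {"tx":0,"ty":0,"tz":0,"turn":0}
    - {"tx":0,"ty":0,"tz":8,"turn":0}
    - {"tx":0,"ty":0,"tz":17,"turn":0}
    - {"tx":0,"ty":0,"tz":17,"turn":0}
    - {"tx":0,"ty":0,"tz":17,"turn":0}
    - {"tx":0,"ty":0,"tz":17,"turn":0}
  gripper: 66

```text
t: 19.83
position: [0.5364, 0.2458, 0.0139]
tcp_rot: [0.441, 0.552, -0.44, 0.554]
wrist_force: [0.2, 0.1, 0.2]
gripper_width: 0.0659
```

carry_out:
  deltas:
    - {"tx":0,"ty":0,"tz":0,"turn":0}
    - {"tx":0,"ty":0,"tz":0,"turn":0}
    - {"tx":0,"ty":0,"tz":0,"turn":0}
    - {"tx":0,"ty":0,"tz":0,"turn":0}
    - {"tx":0,"ty":0,"tz":0,"turn":0}
  gripper: 35
  force: 60

```text
t: 20.25
position: [0.5362, 0.2457, 0.0146]
tcp_rot: [0.441, 0.552, -0.44, 0.554]
wrist_force: [-1.2, -1.9, 6.2]
gripper_width: 0.0511
```

```bash
python3 - <<'E'
from h import *
go()
E
```

```text
t 20.25 pos [536.2 245.7  14.6] yaw_y 0.225 w 51.1 xaxis [ 0.0037 -0.0013 -1.    ] F [-1.22 -1.87  6.2 ] T [-0.367  0.371 -0.054] q [ 0.36  0.56  1.72 -0.    0.86  0.14]
```

carry_out:
  deltas:
    - {"tx":-5,"ty":0,"tz":0,"turn":0}
    - {"tx":-20,"ty":0,"tz":0,"turn":0}
    - {"tx":-45,"ty":0,"tz":0,"turn":0}
    - {"tx":-75,"ty":0,"tz":0,"turn":0}
    - {"tx":-110,"ty":0,"tz":0,"turn":0}
    - {"tx":-145,"ty":0,"tz":0,"turn":0}
    - {"tx":-180,"ty":0,"tz":0,"turn":0}
    - {"tx":-210,"ty":0,"tz":0,"turn":0}
    - {"tx":-225,"ty":0,"tz":0,"turn":0}
    - {"tx":-225,"ty":0,"tz":0,"turn":0}
    - {"tx":-225,"ty":0,"tz":0,"turn":0}
    - {"tx":-225,"ty":0,"tz":0,"turn":0}

```text
t: 21.25
position: [0.5337, 0.2455, 0.2375]
tcp_rot: [0.44, 0.552, -0.442, 0.554]
wrist_force: [-0.3, -0.1, -4.9]
gripper_width: 0.0509
```

```bash
python3 - <<'E'
from h import *
for n in('top','scene'):
    p,d=arm.grab_frame(n);cv2.imwrite(f"pics/{n}1.png",p[:,:,::-1]);np.savez(f"pics/{n}1.npz",p=p,d=d)
feel(16);go()
a=cv2.imread('pics/top1.png')[120:220,260:370];b=cv2.imread('pics/scene1.png')[155:255,295:405]
cv2.imwrite('pics/pile1.png',cv2.resize(np.vstack([a,b]),None,fx=3,fy=3,interpolation=cv2.INTER_CUBIC))
E
```

```text
F [-0.02 -0.05 -4.01] T [ 0.0168 -0.0055 -0.0061] sd [0.027 0.026 0.032]
com offset world xy mm [-1.4 -4.2] pos [535.3 246.  239.7] along tool z 3.8 tool y -2.3 toolz dir [ 0.223 -0.975  0.002]
t 22.15 pos [535.3 246.  239.7] yaw_y 0.225 w 50.8 xaxis [ 0.0039 -0.0013 -1.    ] F [ 0.38  0.65 -3.53] T [ 0.039 -0.006 -0.001] q [ 0.36  0.32  1.47 -0.    1.35  0.14]
```

View pics/pile1.png

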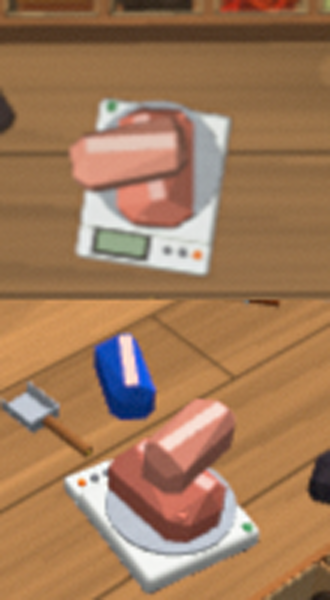

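```bash
cat > rid.py <<'E'
from meas import *
def rid(cam,f,u,v,w,z,thr,k=8,R=190):
    p,_=load(f)
    im=cv2.resize(p[v-w:v+w,u-w:u+w],None,fx=k,fy=k,interpolation=cv2.INTER_LINEAR).astype(float)
    m=((im[...,2]>thr)&(im[...,0]-im[...,2]>25)&(im[...,0]>R)).astype(np.uint8)
    n,l,st,_=cv2.connectedComponentsWithStats(m);i=1+np.argmax(st[1:,4]);ys,xs=np.nonzero(l==i)
    Q=cam.ray((np.c_[xs,ys]+.5)/k-.5+[u-w,v-w],z)[:,:2]*1000
    r=cv2.minAreaRect(Q.astype(np.float32));c=Q.mean(0);e=np.linalg.eigh(np.cov((Q-c).T))[1][:,1]
    e*=np.sign(e[1]);print(np.round(c,1),'rect',np.round(r[0],1),np.round(r[1],1),'ang',round(np.arctan2(e[1],e[0]),3),'area',st[i,4])
    return c,e
E
python3 - <<'E'
from rid import *
S=Cam('scene');T=Cam('top')
rid(T,'pics/top1.npz',303,168,20,.161,150)
q=S.proj([.62,.045,.161])[0];print(q)
rid(S,'pics/scene1.npz',int(q[0]),int(q[1]),18,.161,155)
_,d=load('pics/top1.npz');X=T.cloud(d)*1000
print(X[158:180:2,284:324:3,2].round().astype(int))
E
```

```text
[626.7  46.5] rect [626.8  46.7] [17.5 96.8] ang 1.622 area 9319
[357.60837349 195.40667549]
[627.   44.2] rect [626.7  44.8] [20.7 99.9] ang 1.656 area 7326
[[ -1   2  -3   1  42  53  91 106 109 106  99 100  92  51]
 [ -1   5  -3  30  34  53  99 106 144 153 150 148  97  89]
 [  0  -1  -1  32  57 145 153 153 156 156 157 159 143  92]
 [  3   2 150 161 163 153 162 158 163 164 156 164 152  91]
 [ -2 158 163 165 161 161 163 162 160 159 161 159 155  93]
 [  3 158 161 167 163 162 163 163 166 157 162 163 156  91]
 [143 156 167 163 164 164 164 164 163 159 161 162 155  96]
 [142 160 163 159 160 164 157 160 158 157 158 153 150  98]
 [137 154 160 160 155 158 153 152 156 154 155 150 144  90]
 [ -5 149 154 160 156 150 151 148 150 151 148 145 127  90]
 [  4 148 152 151 153 145 145 145 146 133 126 120 102  95]]
```

```bash
python3 - <<'E'
from h import *
go((625.7,26,225,1.635))
E
```

```text
t 22.15 pos [535.3 246.  239.7] yaw_y 0.225 w 50.8 xaxis [ 0.0039 -0.0013 -1.    ] F [ 0.38  0.65 -3.53] T [ 0.039 -0.006 -0.001] q [ 0.36  0.32  1.47 -0.    1.35  0.14]
(625.7, 26, 225, 1.635) tx,ty,tz [ 15.3  39.  234.6] turn -1.410 or 1.731
```

carry_out:
  deltas:
    - {"tx":0,"ty":2,"tz":10,"turn":-0.04}
    - {"tx":0,"ty":5,"tz":25,"turn":-0.12}
    - {"tx":0,"ty":8,"tz":45,"turn":-0.22}
    - {"tx":0,"ty":12,"tz":67,"turn":-0.32}
    - {"tx":0,"ty":16,"tz":90,"turn":-0.43}
    - {"tx":0,"ty":20,"tz":113,"turn":-0.54}
    - {"tx":0,"ty":23,"tz":135,"turn":-0.65}
    - {"tx":0,"ty":26,"tz":156,"turn":-0.76}
    - {"tx":0,"ty":29,"tz":176,"turn":-0.87}
    - {"tx":0,"ty":32,"tz":194,"turn":-0.98}
    - {"tx":0,"ty":35,"tz":209,"turn":-1.09}
    - {"tx":3,"ty":37,"tz":221,"turn":-1.2}
    - {"tx":6,"ty":38,"tz":229,"turn":-1.3}
    - {"tx":10,"ty":39,"tz":233,"turn":-1.37}
    - {"tx":14,"ty":39,"tz":235,"turn":-1.41}
    - {"tx":15,"ty":39,"tz":235,"turn":-1.41}
    - {"tx":15,"ty":39,"tz":235,"turn":-1.41}
    - {"tx":15,"ty":39,"tz":235,"turn":-1.41}
    - {"tx":15,"ty":39,"tz":235,"turn":-1.41}
    - {"tx":15,"ty":39,"tz":235,"turn":-1.41}

```text
t: 23.82
position: [0.6259, 0.0259, 0.2257]
tcp_rot: [-0.023, 0.705, 0.022, 0.708]
wrist_force: [-0.2, 0.8, -3.9]
gripper_width: 0.0509
```

```bash
python3 - <<'E'
from h import *
feel(24);go((625.7,26,185,1.635))
E
```

```text
F [-0.09 -0.05 -4.1 ] T [ 0.0018  0.0117 -0.0039] sd [0.028 0.024 0.028]
com offset world xy mm [ 2.8 -0.4] pos [625.8  25.6 225.3] along tool z 2.8 tool y -0.6 toolz dir [0.998 0.064 0.004]
t 25.02 pos [625.8  25.6 225.3] yaw_y 1.635 w 51.1 xaxis [ 0.0039 -0.0013 -1.    ] F [ 0.51  0.14 -3.91] T [-0.021  0.    -0.003] q [-0.03  0.38  1.41 -0.    1.35 -1.66]
(625.7, 26, 185, 1.635) tx,ty,tz [40.3  0.5 -0.2] turn -0.000 or 3.141
```

carry_out:
  deltas:
    - {"tx":8,"ty":0.4,"tz":0,"turn":0}
    - {"tx":20,"ty":0.4,"tz":0,"turn":0}
    - {"tx":32,"ty":0.4,"tz":0,"turn":0}
    - {"tx":40,"ty":0.4,"tz":0,"turn":0}
    - {"tx":44,"ty":0.4,"tz":0,"turn":0}
    - {"tx":46,"ty":0.4,"tz":0,"turn":0}
    - {"tx":46,"ty":0.4,"tz":0,"turn":0}
    - {"tx":46,"ty":0.4,"tz":0,"turn":0}
    - {"tx":46,"ty":0.4,"tz":0,"turn":0}

```text
t: 25.77
position: [0.6265, 0.0259, 0.1801]
tcp_rot: [-0.023, 0.705, 0.022, 0.709]
wrist_force: [-0.2, -0.1, -5.0]
gripper_width: 0.0507
```

```bash
python3 - <<'E'
from h import *
p,d=arm.grab_frame('scene');cv2.imwrite('pics/low2.png',cv2.resize(p[135:255,290:410][:,:,::-1],None,fx=5,fy=5,interpolation=cv2.INTER_CUBIC))
go((625.4,26,176,1.635))
E
```

```text
t 25.82 pos [626.5  25.9 180.1] yaw_y 1.635 w 51.1 xaxis [ 0.0054 -0.0013 -1.    ] F [-0.39 -0.71 -5.04] T [-0.006  0.005 -0.04 ] q [-0.03  0.42  1.47 -0.    1.25 -1.66]
(625.4, 26, 176, 1.635) tx,ty,tz [ 4.   0.2 -1.1] turn -0.000 or 3.141
```

View pics/low2.png

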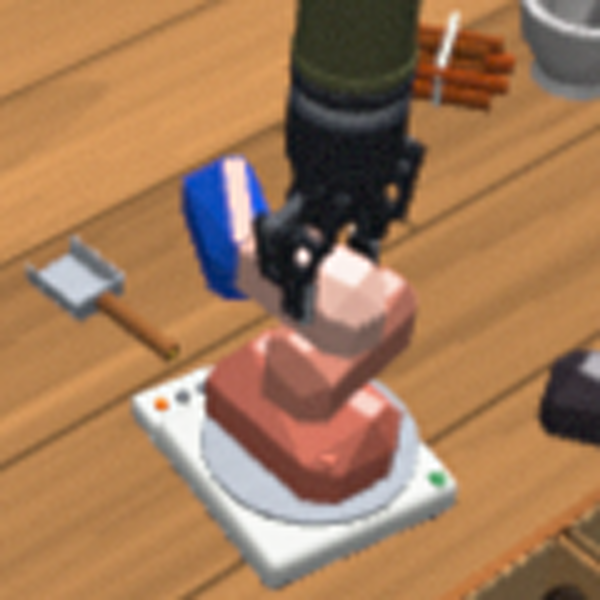

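carry_out:
  deltas:
    - {"tx":0.7,"ty":0.2,"tz":-1,"turn":0}
    - {"tx":1.5,"ty":0.2,"tz":-1,"turn":0}
    - {"tx":2.2,"ty":0.2,"tz":-1,"turn":0}
    - {"tx":2.5,"ty":0.2,"tz":-1,"turn":0}
    - {"tx":2.5,"ty":0.2,"tz":-1,"turn":0}

```text
t: 26.23
position: [0.6254, 0.0261, 0.1775]
tcp_rot: [-0.023, 0.705, 0.022, 0.709]
wrist_force: [-0.6, -0.6, -3.6]
gripper_width: 0.051
```

```bash
python3 - <<'E'
from h import *
feel(4);go()
E
```

```text
F [-0.12 -0.27 -4.14] T [-0.0096  0.0245 -0.012 ] sd [0.025 0.018 0.008]
com offset world xy mm [5.9 2.3] pos [625.5  26.  177.5] along tool z 6.1 tool y 1.9 toolz dir [0.998 0.064 0.005]
t 26.43 pos [625.5  26.  177.5] yaw_y 1.635 w 50.9 xaxis [ 0.0053 -0.0013 -1.    ] F [ 0.61  0.03 -5.  ] T [ 0.002  0.048 -0.017] q [-0.03  0.42  1.47 -0.    1.25 -1.66]
```

carry_out:
  deltas:
    - {"tx":0.4,"ty":0,"tz":0,"turn":0}
    - {"tx":0.8,"ty":0,"tz":0,"turn":0}
    - {"tx":0.8,"ty":0,"tz":0,"turn":0}

```text
t: 26.68
position: [0.6255, 0.026, 0.1766]
tcp_rot: [-0.023, 0.705, 0.022, 0.709]
wrist_force: [0.4, 0.1, -4.4]
gripper_width: 0.0507
```

```bash
python3 - <<'E'
from h import *
feel(4);go()
E
```

```text
F [ 0.36  0.08 -3.99] T [0.0083 0.0245 0.0257] sd [0.029 0.021 0.008]
com offset world xy mm [ 6.1 -2.1] pos [625.5  26.  176.7] along tool z 6.0 tool y -2.5 toolz dir [0.998 0.064 0.005]
t 26.88 pos [625.5  26.  176.7] yaw_y 1.635 w 50.7 xaxis [ 0.0053 -0.0013 -1.    ] F [-0.47 -0.08 -3.99] T [0.05  0.055 0.03 ] q [-0.03  0.42  1.48 -0.    1.24 -1.66]
```

carry_out:
  deltas:
    - {"tx":0.3,"ty":0,"tz":0,"turn":0}
    - {"tx":0.7,"ty":0,"tz":0,"turn":0}
    - {"tx":0.7,"ty":0,"tz":0,"turn":0}

```text
t: 27.13
position: [0.6255, 0.026, 0.176]
tcp_rot: [-0.023, 0.705, 0.022, 0.709]
wrist_force: [-0.5, 0.3, -3.7]
gripper_width: 0.0506
```

```bash
python3 - <<'E'
from h import *
feel(4);go()
E
```

```text
F [ 0.55 -0.12 -4.02] T [-0.0148  0.0374  0.0146] sd [0.018 0.008 0.021]
com offset world xy mm [9.3 3.7] pos [625.5  26.  176. ] along tool z 9.5 tool y 3.1 toolz dir [0.998 0.064 0.005]
t 27.33 pos [625.5  26.  176. ] yaw_y 1.635 w 50.8 xaxis [ 0.0053 -0.0013 -1.    ] F [ 0.   -0.2  -4.17] T [0.007 0.048 0.008] q [-0.03  0.42  1.48 -0.    1.24 -1.66]
```

carry_out:
  deltas:
    - {"tx":0.3,"ty":0,"tz":0,"turn":0}
    - {"tx":0.6,"ty":0,"tz":0,"turn":0}
    - {"tx":0.6,"ty":0,"tz":0,"turn":0}

```text
t: 27.58
position: [0.6256, 0.0261, 0.1757]
tcp_rot: [-0.023, 0.705, 0.022, 0.709]
wrist_force: [-0.4, 0.0, -2.4]
gripper_width: 0.0508
```

```bash
python3 - <<'E'
from h import *
feel(5);go()
E
```

```text
F [-0.75 -0.04 -2.27] T [0.0628 0.081  0.044 ] sd [0.03  0.041 0.012]
com offset world xy mm [ 35.7 -27.7] pos [625.6  26.1 175.7] along tool z 33.9 tool y -29.9 toolz dir [0.998 0.064 0.006]
t 27.83 pos [625.6  26.1 175.7] yaw_y 1.635 w 51.0 xaxis [ 0.0057 -0.0012 -1.    ] F [-1.28  0.14 -2.77] T [0.075 0.121 0.047] q [-0.03  0.42  1.48 -0.    1.24 -1.66]
```

carry_out:
  deltas:
    - {"tx":0,"ty":0,"tz":0,"turn":0}
    - {"tx":0,"ty":0,"tz":0,"turn":0}
    - {"tx":0,"ty":0,"tz":0,"turn":0}
    - {"tx":0,"ty":0,"tz":0,"turn":0}
    - {"tx":0,"ty":0,"tz":0,"turn":0}
  gripper: 54
  force: 20

```text
t: 28.25
position: [0.626, 0.026, 0.176]
tcp_rot: [-0.023, 0.704, 0.022, 0.709]
wrist_force: [-1.0, 0.3, 0.6]
gripper_width: 0.0542
```

```bash
python3 - <<'E'
from h import *
p,d=arm.grab_frame('scene');cv2.imwrite('pics/rel3.png',cv2.resize(p[135:255,290:410][:,:,::-1],None,fx=5,fy=5,interpolation=cv2.INTER_CUBIC))
go()
E
```

```text
t 28.3 pos [626.  26. 176.] yaw_y 1.635 w 54.1 xaxis [ 0.0066 -0.0014 -1.    ] F [-0.16  0.27  0.97] T [-0.009 -0.011  0.038] q [-0.03  0.42  1.48 -0.    1.24 -1.66]
```

View pics/rel3.png

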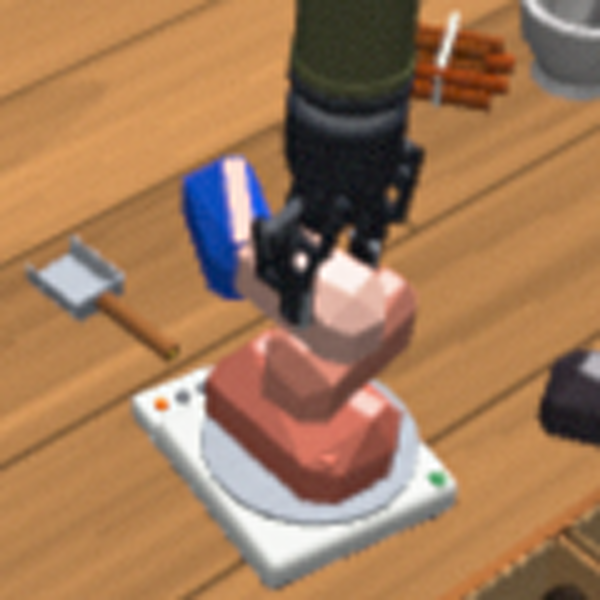

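carry_out:
  deltas:
    - {"tx":0,"ty":0,"tz":0,"turn":0}
    - {"tx":0,"ty":0,"tz":0,"turn":0}
    - {"tx":0,"ty":0,"tz":0,"turn":0}
    - {"tx":0,"ty":0,"tz":0,"turn":0}
    - {"tx":-5,"ty":0,"tz":0,"turn":0}
    - {"tx":-15,"ty":0,"tz":0,"turn":0}
    - {"tx":-35,"ty":0,"tz":0,"turn":0}
    - {"tx":-60,"ty":0,"tz":0,"turn":0}
    - {"tx":-80,"ty":0,"tz":0,"turn":0}
    - {"tx":-90,"ty":0,"tz":0,"turn":0}
    - {"tx":-90,"ty":0,"tz":0,"turn":0}
    - {"tx":-90,"ty":0,"tz":0,"turn":0}
  gripper: 75

```text
t: 29.3
position: [0.6255, 0.0261, 0.2666]
tcp_rot: [-0.023, 0.704, 0.022, 0.71]
wrist_force: [-0.0, 0.3, 0.1]
gripper_width: 0.0754
```

```bash
python3 - <<'E'
from h import *
p,d=arm.grab_frame('scene');cv2.imwrite('pics/rel4.png',cv2.resize(p[105:255,290:410][:,:,::-1],None,fx=4,fy=4,interpolation=cv2.INTER_CUBIC))
go((520,150,270,1.635))
E
```

```text
t 29.35 pos [624.8  26.1 265.4] yaw_y 1.635 w 75.2 xaxis [ 0.0055 -0.0013 -1.    ] F [ 0.42  0.71 -0.28] T [-0.039 -0.005  0.015] q [-0.03  0.35  1.35 -0.    1.43 -1.66]
(520, 150, 270, 1.635) tx,ty,tz [ -5.3 130.3 -96.6] turn -0.000 or 3.141
```

View pics/rel4.png

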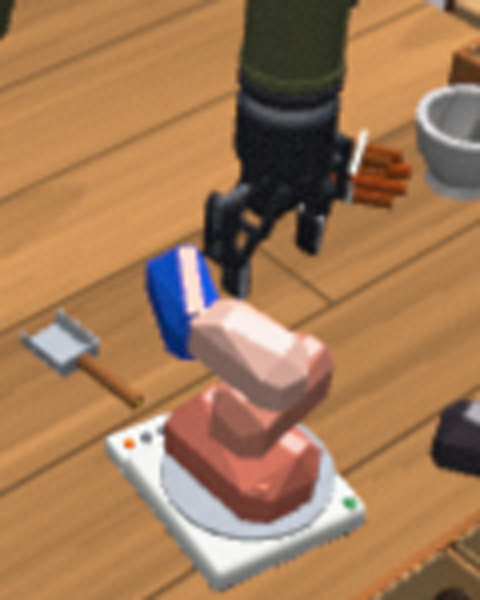

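carry_out:
  deltas:
    - {"tx":-20,"ty":10,"tz":0,"turn":0}
    - {"tx":-40,"ty":40,"tz":-10,"turn":0}
    - {"tx":-45,"ty":75,"tz":-25,"turn":0}
    - {"tx":-45,"ty":110,"tz":-40,"turn":0}
    - {"tx":-45,"ty":145,"tz":-55,"turn":0}
    - {"tx":-45,"ty":180,"tz":-70,"turn":0}
    - {"tx":-45,"ty":205,"tz":-80,"turn":0}
    - {"tx":-45,"ty":215,"tz":-80,"turn":0}
    - {"tx":-45,"ty":220,"tz":-80,"turn":0}
    - {"tx":-45,"ty":220,"tz":-80,"turn":0}
    - {"tx":-45,"ty":220,"tz":-80,"turn":0}
    - {"tx":-45,"ty":220,"tz":-80,"turn":0}

```text
t: 30.35
position: [0.5313, 0.2393, 0.309]
tcp_rot: [-0.023, 0.705, 0.021, 0.708]
wrist_force: [-0.2, 0.2, -1.1]
gripper_width: 0.0749
```

```bash
python3 - <<'E'
from h import *
for n in('top','scene'):
    p,d=arm.grab_frame(n);np.savez(f"pics/{n}2.npz",p=p,d=d);cv2.imwrite(f"pics/{n}2.png",p[:,:,::-1])
for i in range(8): arm.grab_frame('top')
for n in('top','scene'):
    p,d=arm.grab_frame(n);np.savez(f"pics/{n}3.npz",p=p,d=d)
    q,_=load(f"pics/{n}2.npz");y,x=((145,275) if n=='top' else (150,300))
    print(n,np.abs(p.astype(int)-q)[y:y+75,x:x+90].mean(),np.abs(p.astype(int)-q)[y:y+75,x:x+90].max())
X=Cam('top').cloud(load('pics/top3.npz')[1])*1000
Z=X[...,2];print(Z[158:190:2,284:324:3].round().astype(int))
a=cv2.imread('pics/top2.png')[120:220,260:370];b=cv2.imread('pics/scene2.png')[140:240,295:405]
cv2.imwrite('pics/pile2.png',cv2.resize(np.hstack([a,b]),None,fx=3.6,fy=3.6,interpolation=cv2.INTER_CUBIC))
go()
E
```

```text
top 1.1852345679012346 7
scene 1.5937283950617285 22
[[ -3  -3   0  -2  37  58 202 206 206 205 196 196  89  49]
 [ -3   6   1  27  42  47 208 203 206 205 204 195  90  89]
 [  2   4   0  36  51 146 206 207 207 210 202 198 146  92]
 [  9   1 153 160 165 163 207 209 206 207 207 199 153  90]
 [ -1 156 164 159 161 160 204 207 212 208 205 199 152  93]
 [ -1 162 164 163 161 165 205 205 209 208 206 201 154  94]
 [140 157 165 163 164 162 203 209 208 207 207 201 152  96]
 [143 153 160 165 159 160 202 205 208 208 213 198 148  91]
 [137 151 161 159 158 156 202 206 210 209 209 199 146  90]
 [  0 152 154 157 154 154 199 206 211 212 210 206 123  93]
 [  3 141 154 150 153 152 203 205 210 212 203 197 102  89]
 [ -1 135 152 148 148 144 197 205 203 204 202 200 102  98]
 [ -6  -2 133 130 126 116 196 199 205 196 196 197  98  91]
 [ -1   3  37  52  51  51  96 196 199 198 197 194 103  88]
 [  1  -2  39  38  53  53  94 195 194 193 188 164  99  90]
 [  3   1  37  34  49  50  91  93 170 176 171 102 101  91]]
t 30.95 pos [530.7 240.6 309.6] yaw_y 1.635 w 75.1 xaxis [ 0.0055 -0.0013 -1.    ] F [0.25 0.42 0.83] T [0.045 0.051 0.028] q [ 0.36  0.27  1.37 -0.    1.5  -1.28]
```

View pics/pile2.png

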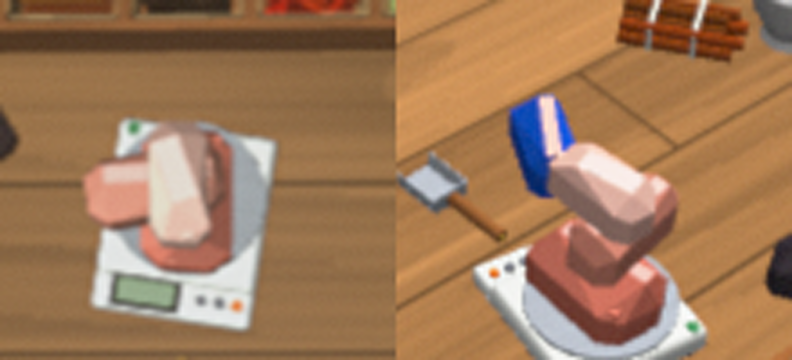

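View pics/top2.png

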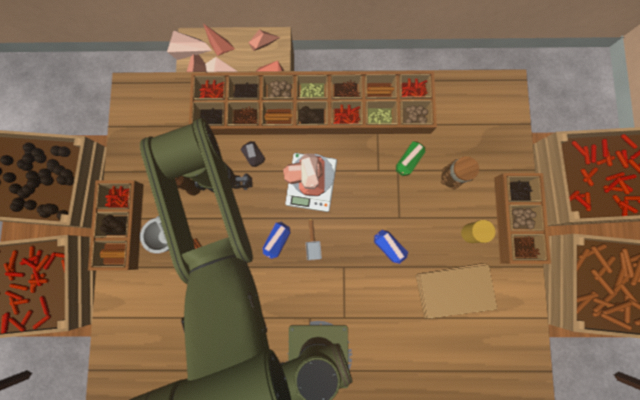

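```bash
python3 - <<'E'
from h import *
print(arm.hand_in())
E
```

```text
the job is handed in; nothing more can be done
None
```

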